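Leak-check a valve block in the toggle-clamp nest

TASK

Push the valve block along its channel, without lifting it, fully home against the end stop, and swing the toggle clamp's handle over centre so that it locks onto the block. With the block clamped, press the mushroom button on the control box right down until it stays down, then turn it clockwise to its stop to reset it, and only then swing the clamp handle all the way back open, leaving the block home against the stop. Do not shift the bearing ring and the socket lying on the nest, or the flat clutch ring beyond it.

Things in the scene. Friction and masses are not known exactly. Their poses are not given: they have to be found in the camera images.
- fixture: Leak-check nest, fixed: aluminium base plate 10 mm thick, x -65 to 235 mm, y +-90 mm. Origin on the table under the toggle clamp; x runs level from the clamp along the guide channel, z up. Two rails (tops 24 mm above the table) leave a channel 74 mm wide, centred on y = 0, up to x = 235 mm. The clamp stands at x -50 to 35, y +-23 mm, 115 mm high.
- stop_face (a point): Middle of the end stop's face, at the clamp end of the channel: a steel block 60 mm wide, top 32 mm above the table. In the nest's frame x = 50, y = 0, z = 21 mm; the face looks along the nest's +x.
- valve_block: Loose cast aluminium block, 110 (x) x 70 (y) x 26 mm, about 0.6 kg, with a central round boss 32 mm across, its top 34 mm above the underside. Origin at the centre of its underside. It lies on the base plate (10 mm above the table) in the channel, short of the stop, x along the channel. Home against the stop its origin is at x = 105 mm in the nest's frame.
- handle_bar (a point): Centre of the clamp handle's T-bar: black rubber, 80 mm long, 16 mm thick, parallel to the nest's y axis. It swings at 105 mm radius about the handle pivot at x = 0, y = 0, z = 104.5 mm in the nest's frame. The steel handle below it is 16 mm wide (y) and 12 mm thick.
- clamp_handle (a joint): Clamp handle, rad. 0 = open: handle leans 1.0 rad back from vertical, away from the block, and the clamp arm is raised. Grows as the handle is pushed up and over towards the block: upright 1.0, dead centre 1.05, end stop 1.17 (leans 0.17 rad towards the block; arm level, locked past centre by the sprung foot). A few newtons at the bar move it.
- clamp_spindle: Sprung rubber-footed spindle, 22 mm across, on the clamp arm; origin at the arm's pivot (x = 8, y = 0, z = 62 mm in the nest's frame). The arm is 14 mm wide, 97 mm from pivot to spindle. Open, it points 63 degrees up, its end 165 mm above the table; shut, it lies level at 62 mm and the foot presses the block's boss at x = 105 mm.
- control_box: Grey control box, 90 x 90 x 50 mm, fixed, to the left or right of the nest; carries the only mushroom button, upright over its centre. Origin under its centre. (A similar box with a flat round gauge stands on the other side and is not used.)
- mushroom_top (a point): Centre of the top of the black mushroom button, 42 mm across; its round side wall runs from 4 to 18 mm below this point. 89 mm above the table when up, 83 mm when pressed.
- mushroom_press (a joint): How far the mushroom is pressed, m: 0 = up, 0.006 = fully down. Takes about 5 N and stays down by itself.
- mushroom_turn (a joint): Turn of the mushroom, rad, clockwise seen from above: 0 at the start, end stop at 0.80. Turning raises the head 6 mm and so resets it (joint mushroom_press may still read pressed). Needs about 0.1 Nm and stays where it is left.
- bearing: Bystander: steel bearing ring, 36 mm outside, 12 mm high, lying on the nest's base plate beside the clamp. Origin under its centre.
- socket: Bystander: dark steel socket, 22 mm in diameter, 30 mm high, standing on the nest's base plate beside a guide rail. Origin under its centre.
- clutch_plate: Bystander: flat steel ring, 110 mm outside, 6 mm thick, lying on the table beyond the nest. Origin under its centre.
Not all that is in view belongs to the job. What is shaped like the valve_block but blue, purple or yellow is not meant.

How it is judged:
By the outcome, as a careful person would: the job done as asked, in the order asked, and still so for the second after the job is handed in, with the robot touching nothing.
It also fails if it takes over 72 s, if anything falls off the work surface, if the arm or the gripper's body presses on something with over 40 N, if the wrist force passes 120 N, or if a joint passes its speed limit or range.

ROBOT

A 7-joint arm with a two-finger parallel gripper is mounted at the origin on the work surface. World frame = base frame: x ahead of the robot, y to its left, z up, the work surface at z = 0. Lengths are in m, angles in rad, forces in N, time in s.
With the tool pointing down it reaches from about 0.4 to 0.85 m from the base axis. Payload 4.5 kg.
Tool frame: the origin (TCP) lies midway between the tips of the shut fingers; the grasp point (between the pads) lies 19 mm behind it; z points along the fingers, y is the direction in which the jaws open and shut (so a half turn about z gives the same grasp; the last joint's range is limited). The gripper opens to 88 mm and grips with 3 to 60 N. Pads are 18 mm wide; open, the fingers measure 123 mm over their backs; the gripper's body (75 mm by 187 mm) begins 45 mm behind the grasp point.
Start: joints at [-1.237, 0.689, -0.195, 1.565, 0.157, 0.902, -0.215], TCP at [0.185, 0.597, 0.239] pointing down, gripper open.
Joint ranges: [-3.01, 3.01], [-0.46, 2.08], [-1.47, 1.51], [0.13, 2.56], [-1, 4.14], [0.04, 2.09], [-2.66, 2.66]. Speed limits (rad/s): [2.57, 2.57, 3.14, 3.14, 3.14, 3.14, 3.14].

INTERFACE

Orientations are given as a unit quaternion [x, y, z, w].
In Python, from plant import r gives the robot as it stands. The module is installed in compiled form; this text tells all that it offers.
- The arm moves only by the tool carry_out, never from a script. Its argument "commands" is a list of rows, each a list of 6 numbers: the shift along the tool's x, y, z in m, then the turn, a rotation vector about the tool's x, y, z in degrees. In form: [[dx, dy, dz, wx, wy, wz], ...]. A call has 1 to 12 rows; each row is the pose to reach, as a shift and turn from the pose commanded when the call began, along the tool's axes at that moment; what a row does not reach only later rows make up. A row lasts 1/10 s, in which the tool goes at most 50 mm and 8.59 degrees, less where a joint would pass 70% of its speed; a pose out of reach is approached as far as the arm can. A call with a gripper value outside its range is refused whole. "fingers" is the closure in counts, from 0 (fully open) to 255 (shut), set as the call begins (left out, the last holds). The fingers move at their own pace and stop on an object; "grip_force" is the grip in N (left out, the last holds). Time passes only in rows, so rows that repeat a pose let the fingers close. It gives the time, the measured TCP pose, the force and the opening at its end, in the units of the state.
- r.get_state(): the state, without advancing time (a new reading comes with each control period).
- r.snapshot(name): name is "scene" or "side" or "wrist"; returns a dict with "img" (400x640x3 uint8, blue, green, red), "intrinsics" (3x3 intrinsics, pixels), "extrinsics" (4x4, takes a point from camera to world coordinates); the wrist camera has in their place "tool_from_camera" (4x4, takes a point from camera to tool coordinates, whose origin is the TCP and whose axes are the flange's). Camera axes: x right, y down, z forward; pixel columns grow to the right and rows downward; lengths in m; the calibration is good to about 2 mm. A picture is of the moment at which its call begins: read the wrist's pose just before it. There is no depth.
- r.finish_job(): hands the job in, once; it reports no verdict.
Trained networks look in a picture, given as the dict that the camera call returned (one of the last four; its "shot" number tells which), for a name from the list of things; names that differ only in an ending like _2 or _b are one class to them, and where a whole thing is asked for, a point or a joint stands for the part that bears it (a point fixed in the world has none). Each returns a list of dicts, best first, with "p" (0 to 1); they miss things now and then, are a little off and sometimes report something else, mostly with a low value. They report only what shows in the picture. A call takes as long as a camera call. They do not tell look-alikes from the thing itself.
- r.spot_in(picture, label): "xyz" ([x, y, z] in m, in world coordinates, good to about 4 mm: the middle of the surface that is visible of it).
- r.spot_point(picture, label): "xyz" ([x, y, z] in m, in world coordinates, good to about 4 mm: a listed point, or the origin of a listed thing).
The state is a dict: "clock": time; "q": joint angles; "qd": joint speeds; "joint_torque": joint torques, N m; "tool_pos": TCP position; "eef_rot": TCP orientation; "contact_force": force on the tool from outside, world axes, zero at the start; "moment": the same for the moment, N m; "opening": opening from 0.0 (shut) to 1.0 (fully open).
Only numpy, scipy, OpenCV 4.12 (cv2) and the standard library are available. Lean on these libraries where they do the work, as an engineer would, in place of code of your own. Each camera call takes 0.05 s, during which the arm holds its last target.

## Working session

There is one attempt and no reset: what is moved stays moved. The work goes in short steps, Python scripts to look and compute and a tool call to move; the robot and the scene stay as the last step left them, time stands still between calls to the robot, and variables do not carry over. Pictures are saved under pics/ and viewed, and the job is handed in when it is done.

Besides the shell and the picture viewer there is one more tool, called after "Call:" in YAML: its name, and indented under it one key for each argument. carry_out: Moves the arm, as the interface text tells. Its arguments: {"type":"object","properties":{"commands":{"type":"array","items":{"type":"array","items":{"type":"number"}}},"fingers":{"type":"number"},"grip_force":{"type":"number"}},"required":["commands"]}

```bash
mkdir -p pics; ls; cat > h.py <<'E'
import numpy as np, cv2
from scipy.spatial.transform import Rotation as R
from plant import r
def proj(s,P):
    E=np.linalg.inv(s["extrinsics"]);p=E[:3,:3]@np.array(P)+E[:3,3];k=s["intrinsics"]@p;return k[:2]/k[2]
def ray(s,uv,z,ext=None):
    E=s["extrinsics"] if ext is None else ext
    d=E[:3,:3]@np.linalg.inv(s["intrinsics"])@np.array([uv[0],uv[1],1.]);o=E[:3,3];return o+d*(z-o[2])/d[2]
E
python3 - <<'E'
from h import *
np.set_printoptions(precision=4,suppress=True)
st=r.get_state();print({k:np.round(v,4) for k,v in st.items()})
for n in("scene","side"):
    s=r.snapshot(n);cv2.imwrite(f"pics/{n}0.png",s["img"])
    print(n,s["extrinsics"],s["intrinsics"][0])
    for l in ["fixture","valve_block","control_box","clutch_plate","bearing","socket","clamp_handle"]:
        print(l,[(np.round(d["xyz"],3),round(d["p"],2)) for d in r.spot_in(s,l)[:3]])
    for l in ["fixture","stop_face","valve_block","handle_bar","mushroom_top","clamp_spindle","bearing","socket","clutch_plate","control_box"]:
        print(" pt",l,[(np.round(d["xyz"],3),round(d["p"],2)) for d in r.spot_point(s,l)[:3]])
print(r.get_state()["clock"])
E
```

```text
pics
{'clock': np.float64(0.0), 'q': array([-1.2372,  0.69  , -0.1945,  1.5663,  0.1573,  0.9025, -0.2151]), 'qd': array([-0.    ,  0.0011, -0.0005, -0.0014,  0.0003,  0.0011, -0.0015]), 'joint_torque': array([  0.0005, -52.7561,  -1.2668, -15.3433,  -0.0526,   0.0065,
         0.0002]), 'tool_pos': array([0.1844, 0.5965, 0.2379]), 'eef_rot': array([ 0.1493,  0.9888, -0.0009, -0.0001]), 'contact_force': array([0.766 , 0.3428, 0.9402]), 'moment': array([-0.0418, -0.025 , -0.0287]), 'opening': np.float64(0.9998)}
scene [[-0.4241  0.7414 -0.52    1.2636]
 [ 0.9055  0.3555 -0.2317  0.3426]
 [ 0.013  -0.5691 -0.8221  1.2506]
 [ 0.      0.      0.      1.    ]] [503.6529   0.     327.8172]
fixture [(array([ 0.513, -0.019,  0.011]), 0.88), (array([0.494, 0.4  , 0.09 ]), 0.7)]
valve_block [(array([0.694, 0.433, 0.028]), 0.97), (array([ 0.376, -0.292,  0.024]), 0.79), (array([0.648, 0.251, 0.027]), 0.74)]
control_box [(array([0.501, 0.399, 0.048]), 0.81), (array([ 0.5  , -0.136,  0.148]), 0.74)]
clutch_plate [(array([0.765, 0.028, 0.004]), 0.63)]
bearing [(array([ 0.424, -0.03 ,  0.022]), 0.6
[... 1411 characters left out ...]
amp_handle [(array([ 0.486, -0.15 ,  0.16 ]), 0.63)]
 pt fixture [(array([ 0.489, -0.073,  0.004]), 0.62)]
 pt stop_face [(array([ 0.488, -0.027,  0.027]), 0.62)]
 pt valve_block [(array([ 0.369, -0.294,  0.002]), 0.82), (array([0.48 , 0.097, 0.008]), 0.81), (array([ 0.64 ,  0.256, -0.001]), 0.71)]
 pt handle_bar [(array([ 0.496, -0.162,  0.161]), 0.81), (array([ 0.421, -0.034,  0.011]), 0.73)]
 pt mushroom_top [(array([0.484, 0.403, 0.088]), 0.6)]
 pt clamp_spindle []
 pt bearing [(array([ 0.42 , -0.035,  0.01 ]), 0.43)]
 pt socket []
 pt clutch_plate [(array([ 0.763,  0.029, -0.002]), 0.57)]
 pt control_box [(array([0.484, 0.402, 0.001]), 0.68), (array([ 0.49 , -0.024,  0.027]), 0.39)]
1.8
```

View pics/scene0.png

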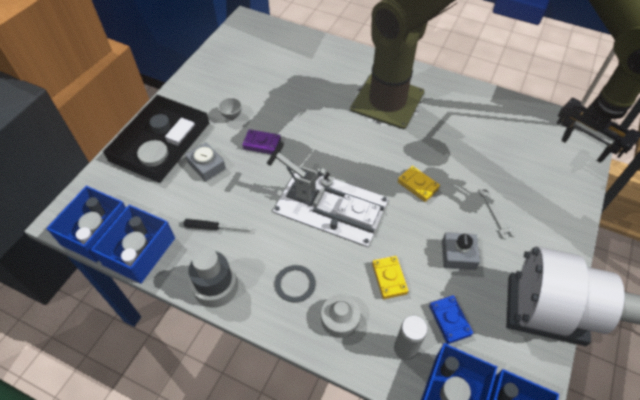

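View pics/side0.png

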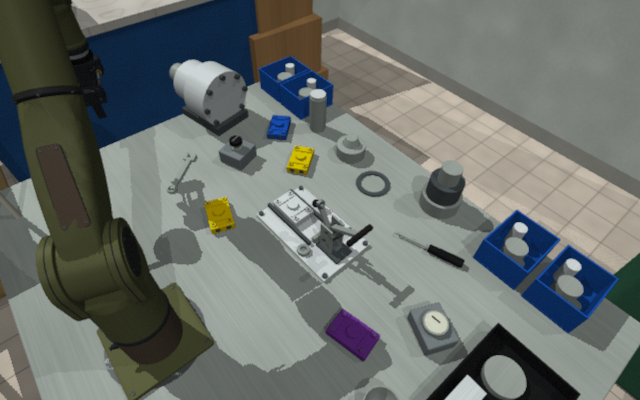

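```bash
cat >> h.py <<'E'
def quat_down(yaw_y_deg):
    # tool z down, tool y at world azimuth given
    a=np.radians(yaw_y_deg);y=np.array([np.cos(a),np.sin(a),0]);z=np.array([0,0,-1.]);x=np.cross(y,z)
    return R.from_matrix(np.array([x,y,z]).T)
def rel(pos,rot,st=None):
    st=st or r.get_state();R0=R.from_quat(st["eef_rot"])
    d=R0.inv().apply(np.array(pos)-st["tool_pos"]);w=(R0.inv()*rot).as_rotvec(degrees=True)
    return np.round(np.r_[d,w],4)
def yawy(st): 
    y=R.from_quat(st["eef_rot"]).apply([0,1,0]);return np.degrees(np.arctan2(y[1],y[0]))
E
python3 - <<'E'
from h import *
np.set_printoptions(precision=4,suppress=True)
s=r.snapshot("wrist");cv2.imwrite("pics/w0.png",s["img"]);print(s["tool_from_camera"],s["intrinsics"])
print(yawy(r.get_state()))
print(rel([0.47,0.12,0.34],quat_down(2.7)))
for n in("scene","side"):
    s=r.snapshot(n);c=proj(s,[0.49,0.03,0.03]).astype(int);im=s["img"][c[1]-70:c[1]+70,c[0]-100:c[0]+100]
    cv2.imwrite(f"pics/{n}_crop.png",cv2.resize(im,None,fx=4,fy=4,interpolation=cv2.INTER_CUBIC))
E
```

```text
[[-0.001  -0.9656 -0.2601  0.0659]
 [ 1.     -0.001   0.0001 -0.0011]
 [-0.0003 -0.2601  0.9656 -0.1454]
 [ 0.      0.      0.      1.    ]] [[335.5015   0.     318.647 ]
 [  0.     335.5015 203.4918]
 [  0.       0.       1.    ]]
72.8242585109481
[-0.4136 -0.3716 -0.1013  0.0048 -0.0048 70.1243]
```

View pics/scene_crop.png

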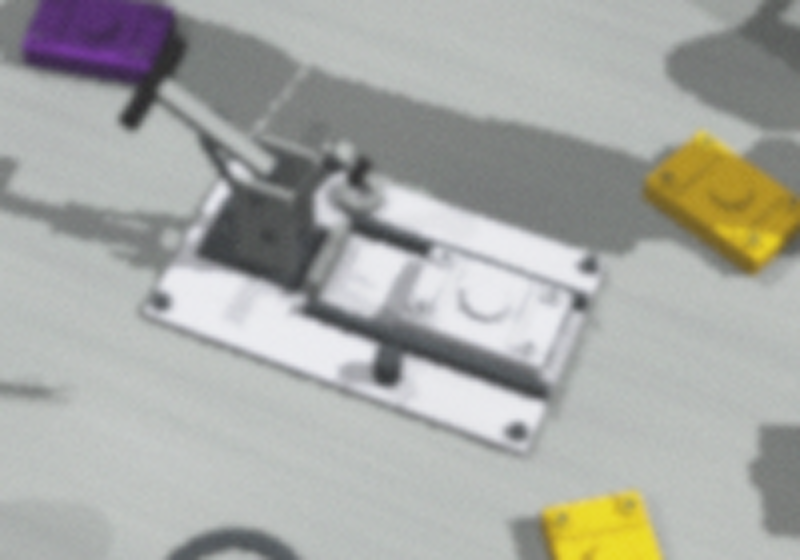

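View pics/side_crop.png

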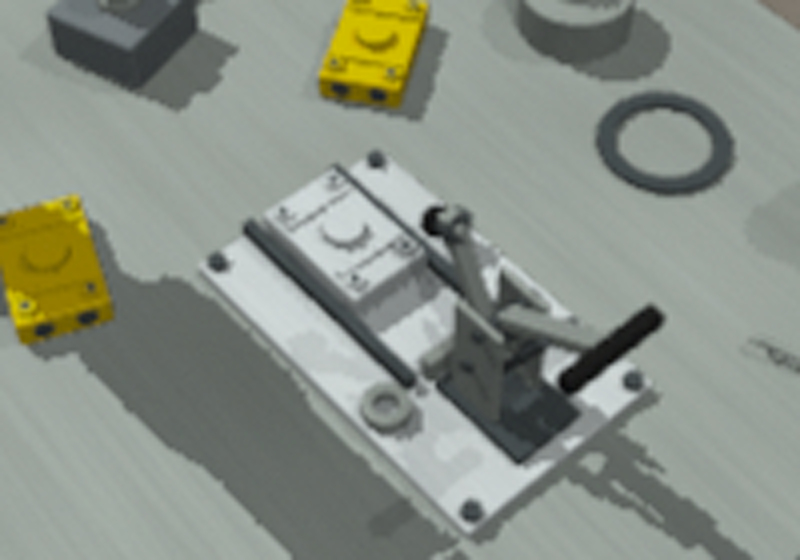

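The scene crop shows the silver block in the channel (boss at crop px ~485,295), short of the stop. The handle leans away from it (T-bar at ~150,95), the bearing lies by the clamp and the socket by the rail. I'll move above the nest for a wrist view.

Call:
carry_out:
  commands:
    - [-0.41,-0.37,-0.1,0,0,70]
    - [-0.41,-0.37,-0.1,0,0,70]
    - [-0.41,-0.37,-0.1,0,0,70]
    - [-0.41,-0.37,-0.1,0,0,70]
    - [-0.41,-0.37,-0.1,0,0,70]
    - [-0.41,-0.37,-0.1,0,0,70]
    - [-0.41,-0.37,-0.1,0,0,70]
    - [-0.41,-0.37,-0.1,0,0,70]
    - [-0.41,-0.37,-0.1,0,0,70]
    - [-0.41,-0.37,-0.1,0,0,70]
    - [-0.41,-0.37,-0.1,0,0,70]
    - [-0.41,-0.37,-0.1,0,0,70]
  fingers: 255

```text
clock: 3.15
tool_pos: [0.4701, 0.1166, 0.3401]
eef_rot: [0.693, 0.721, 0.001, 0.002]
contact_force: [-0.4, -0.4, 0.2]
opening: 0.004
```

```bash
python3 - <<'E'
from h import *
np.set_printoptions(precision=4,suppress=True)
st=r.get_state();print(yawy(st),st["tool_pos"],st["q"])
s=r.snapshot("wrist");T=np.eye(4);T[:3,:3]=R.from_quat(st["eef_rot"]).as_matrix();T[:3,3]=st["tool_pos"]
E=T@s["tool_from_camera"]
im=s["img"].copy()
np.savez("w1.npz",img=im,K=s["intrinsics"],E=E)
cv2.imwrite("pics/w1.png",im)
for l in ["fixture","stop_face","valve_block","handle_bar","bearing","socket"]:
    print(" pt",l,[(np.round(d["xyz"],3),round(d["p"],2)) for d in r.spot_point(s,l)[:2]])
# overlay
s["extrinsics"]=E
o=np.array([0.49,-0.0735,0]);a=np.radians(92.7)
def L(p): return o+np.array([np.cos(a)*p[0]-np.sin(a)*p[1],np.sin(a)*p[0]+np.cos(a)*p[1],p[2]])
for p in [(-.065,-.09,.01),(-.065,.09,.01),(.235,.09,.01),(.235,-.09,.01),(.05,.03,.032),(.05,-.03,.032),(.235,.037,.024),(.235,-.037,.024)]:
    uv=proj(s,L(p));print(p,uv); cv2.circle(im,tuple(int(v) for v in uv),3,(0,0,255),1)
cv2.imwrite("pics/w1o.png",im)
E
```

```text
2.27472260648632 [0.4701 0.1166 0.3401] [-0.4609  0.3753  0.1752  1.8452 -0.0761  0.9243 -0.2123]
 pt fixture []
 pt stop_face []
 pt valve_block [(array([ 0.304,  0.218, -0.   ]), 0.83), (array([0.638, 0.255, 0.   ]), 0.67)]
 pt handle_bar []
 pt bearing []
 pt socket [(array([0.557, 0.047, 0.007]), 0.69)]
(-0.065, -0.09, 0.01) [381.1972 317.7819]
(-0.065, 0.09, 0.01) [269.9484 318.9522]
(0.235, 0.09, 0.01) [259.9013 129.1342]
(0.235, -0.09, 0.01) [389.9248 127.9829]
(0.05, 0.03, 0.032) [305.2654 258.7081]
(0.05, -0.03, 0.032) [346.2171 258.2988]
(0.235, 0.037, 0.024) [297.6598 129.2773]
(0.235, -0.037, 0.024) [352.7159 128.7895]
```

View pics/w1o.png

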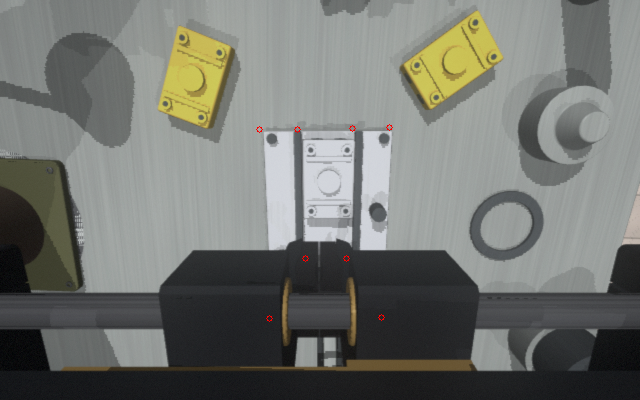

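```bash
python3 - <<'E'
from h import *
im=cv2.imread("pics/w1.png")[110:260,250:410]
cv2.imwrite("pics/w1c.png",cv2.resize(im,None,fx=4,fy=4,interpolation=cv2.INTER_CUBIC))
E
```

```text
(no output)
```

View pics/w1c.png

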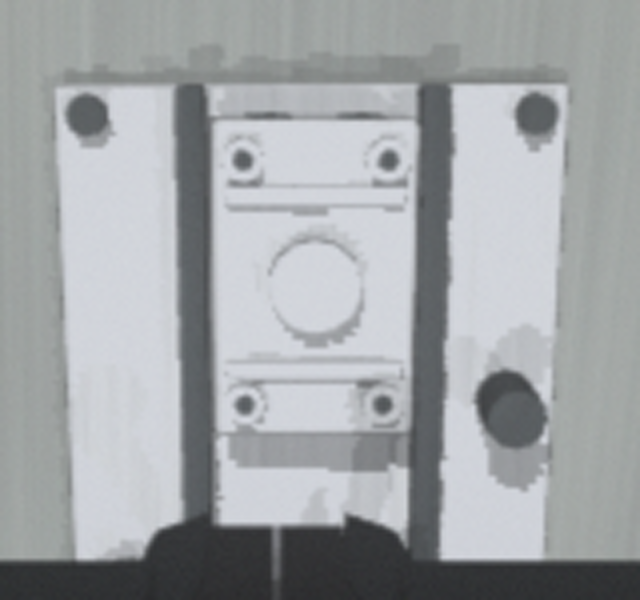

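```bash
python3 - <<'E'
from h import *
np.set_printoptions(precision=4,suppress=True)
d=np.load("w1.npz");s={"intrinsics":d["K"],"extrinsics":d["E"]}
pt={}
for n,uv,z in [("FL",(264.25,131.5),.01),("FR",(391.75,131.5),.01),("NL",(269.25,248.75),.01),("NR",(386.25,248.75),.01),("boss",(328.75,182.5),.044),("far",(328,140),.036),("near",(328,218),.036)]:
    pt[n]=ray(s,uv,z);print(n,pt[n])
for a,b in [("NL","FL"),("NR","FR"),("FR","FL")]:
    v=pt[b]-pt[a];print(a,b,np.degrees(np.arctan2(v[1],v[0])),np.linalg.norm(v))
E
```

```text
FL [0.395 0.154 0.01 ]
FR [0.5718 0.1608 0.01  ]
NL [ 0.402  -0.0206  0.01  ]
NR [ 0.5802 -0.0141  0.01  ]
boss [0.4862 0.0924 0.044 ]
far [0.4829 0.1478 0.036 ]
near [0.4879 0.04   0.036 ]
NL FL 92.28687413742257 0.17473420173412543
NR FR 92.73455749641566 0.17509089980533896
FR FL -177.79814119611447 0.17692079440975328
```

```bash
cat >> h.py <<'E'
O=np.array([0.492,-0.075,0]);YAW=92.4
def L(x,y,z):
    a=np.radians(YAW);return O+np.array([np.cos(a)*x-np.sin(a)*y,np.sin(a)*x+np.cos(a)*y,z])
def inv(p):
    a=np.radians(YAW);d=np.array(p)-O;return np.array([np.cos(a)*d[0]+np.sin(a)*d[1],-np.sin(a)*d[0]+np.cos(a)*d[1],d[2]])
E
python3 - <<'E'
from h import *
q=quat_down(2.4)
print(rel(L(.252,0,.2),q),rel(L(.252,0,.019),q),rel(L(.169,0,.019),q))
E
```

```text
[ 0.0511  0.0184  0.1383 -0.0725 -0.0405  0.651 ] [ 0.051   0.0187  0.3193 -0.0725 -0.0405  0.651 ] [-0.032   0.0177  0.3193 -0.0725 -0.0405  0.651 ]
```

```bash
python3 - <<'E'
from h import *
np.set_printoptions(precision=4,suppress=True)
for i in range(2):
    st=r.get_state();print(st["clock"],st["tool_pos"],yawy(st),st["qd"]);r.snapshot("wrist")
E
```

```text
3.5 [0.4659 0.1246 0.3383] 3.051031247409819 [ 0.0016  0.0019  0.0092 -0.0041  0.0014  0.      0.0032]
3.55 [0.4661 0.1244 0.3384] 3.026218996378979 [ 0.0065  0.0006  0.0099 -0.0029  0.0006 -0.      0.0024]
```

```bash
python3 - <<'E'
from h import *
np.set_printoptions(precision=4,suppress=True)
st=r.get_state()
s=r.snapshot("wrist");T=np.eye(4);T[:3,:3]=R.from_quat(st["eef_rot"]).as_matrix();T[:3,3]=st["tool_pos"]
s["extrinsics"]=T@s["tool_from_camera"]
im=cv2.resize(s["img"][110:260,250:410],None,fx=4,fy=4,interpolation=cv2.INTER_CUBIC)
for p in [(.235,.09,.01),(.235,-.09,.01),(.06,.09,.01),(.06,-.09,.01),(.168,0,.044),(.223,.035,.036),(.223,-.035,.036),(.113,.035,.036)]:
    uv=(proj(s,L(*p))-[250,110])*4;cv2.circle(im,tuple(int(v) for v in uv),5,(0,0,255),1)
cv2.imwrite("pics/w2.png",im)
print(r.get_state()["tool_pos"])
E
```

```text
[0.4665 0.1238 0.3385]
```

View pics/w2.png

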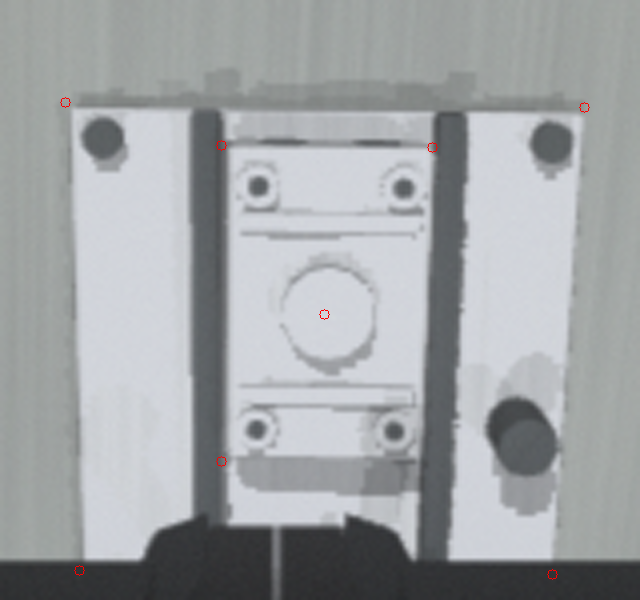

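```bash
sed -i 's/^O=.*/O=np.array([0.4928,-0.0758,0]);YAW=92.4/' h.py; python3 - <<'E'
from h import *
q=quat_down(2.4)
print(rel(L(.254,0,.2),q),rel(L(.254,0,.019),q),rel(L(.169,0,.019),q))
E
```

```text
[ 0.0533  0.0186  0.1385 -0.0302 -0.0164  0.5623] [ 0.0532  0.0187  0.3195 -0.0302 -0.0164  0.5623] [-0.0318  0.0178  0.3195 -0.0302 -0.0164  0.5623]
```

Call:
carry_out:
  commands:
    - [0.053,0.0186,0.04,0,0,0.5]
    - [0.053,0.0186,0.09,0,0,0.5]
    - [0.053,0.0186,0.14,0,0,0.5]
    - [0.053,0.0186,0.19,0,0,0.5]
    - [0.053,0.0186,0.235,0,0,0.5]
    - [0.053,0.0186,0.27,0,0,0.5]
    - [0.053,0.0186,0.295,0,0,0.5]
    - [0.053,0.0186,0.31,0,0,0.5]
    - [0.053,0.0186,0.318,0,0,0.5]
    - [0.053,0.0186,0.319,0,0,0.5]
    - [0.053,0.0186,0.319,0,0,0.5]

```text
clock: 4.75
tool_pos: [0.4833, 0.1768, 0.0202]
eef_rot: [0.693, 0.721, 0.0, 0.0]
contact_force: [0.3, 0.8, 0.4]
opening: 0.008
```

```bash
python3 - <<'E'
from h import *
np.set_printoptions(precision=4,suppress=True)
q=quat_down(2.4)
for i in range(2):
    st=r.get_state();s=r.snapshot("side");print(st["clock"],st["tool_pos"],inv(st["tool_pos"]),yawy(st),st["contact_force"])
c=proj(s,[0.49,0.03,0.03]).astype(int);im=s["img"][c[1]-70:c[1]+70,c[0]-100:c[0]+100]
cv2.imwrite(f"pics/s2.png",cv2.resize(im,None,fx=4,fy=4,interpolation=cv2.INTER_CUBIC))
print(rel(L(.169,0,.019),q))
E
```

```text
4.75 [0.4833 0.1768 0.0202] [ 0.2528 -0.0011  0.0202] 2.340208694213873 [0.3256 0.8048 0.3672]
4.8 [0.4835 0.1768 0.0205] [ 0.2528 -0.0013  0.0205] 2.3366261266727633 [-1.2407 -0.1332  0.6833]
[-0.0838 -0.0013  0.0016  0.1001 -0.0391 -0.0672]
```

View pics/s2.png

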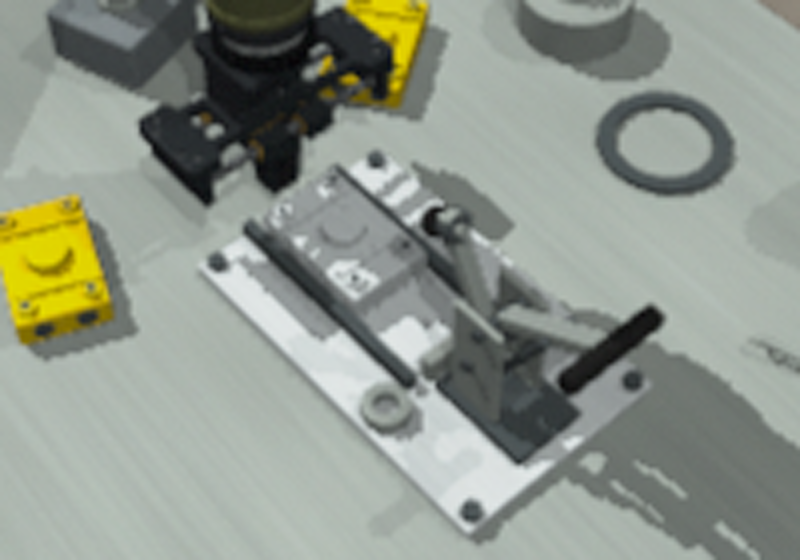

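The closed fingers are in the channel mouth just behind the block (crop ~280,180). Pushing.

Call:
carry_out:
  commands:
    - [-0.008,-0.001,0.001,0,0,0]
    - [-0.015,-0.001,0.001,0,0,0]
    - [-0.022,-0.001,0.001,0,0,0]
    - [-0.029,-0.001,0.001,0,0,0]
    - [-0.036,-0.001,0.001,0,0,0]
    - [-0.043,-0.001,0.001,0,0,0]
    - [-0.05,-0.001,0.001,0,0,0]
    - [-0.057,-0.001,0.001,0,0,0]
    - [-0.063,-0.001,0.001,0,0,0]
    - [-0.068,-0.001,0.001,0,0,0]
    - [-0.072,-0.001,0.001,0,0,0]
    - [-0.075,-0.001,0.001,0,0,0]

```text
clock: 6.05
tool_pos: [0.4857, 0.1034, 0.0192]
eef_rot: [0.692, 0.722, 0.002, -0.001]
contact_force: [0.1, 6.4, 2.5]
opening: 0.007
```

```bash
python3 - <<'E'
from h import *
np.set_printoptions(precision=4,suppress=True)
st=r.get_state();print(st["clock"],st["tool_pos"],inv(st["tool_pos"]),yawy(st),st["contact_force"])
E
```

```text
6.05 [0.4857 0.1034 0.0192] [ 0.1794 -0.0004  0.0192] 2.43519616021575 [0.1191 6.3911 2.4691]
```

Call:
carry_out:
  commands:
    - [-0.003,0,0,0,0,0]
    - [-0.006,0,0,0,0,0]
    - [-0.008,0,0,0,0,0]
    - [-0.01,0,0,0,0,0]
    - [-0.01,0,0,0,0,0]

```text
clock: 6.55
tool_pos: [0.486, 0.0951, 0.0193]
eef_rot: [0.691, 0.723, 0.003, -0.001]
contact_force: [-0.7, 9.0, 2.3]
opening: 0.006
```

```bash
python3 - <<'E'
from h import *
np.set_printoptions(precision=4,suppress=True)
for i in range(2):
    st=r.get_state();s=r.snapshot("scene");print(st["clock"],st["tool_pos"],inv(st["tool_pos"]),yawy(st),st["contact_force"])
c=proj(s,[0.49,0.03,0.03]).astype(int);im=s["img"][c[1]-70:c[1]+70,c[0]-100:c[0]+100]
cv2.imwrite(f"pics/s3.png",cv2.resize(im,None,fx=4,fy=4,interpolation=cv2.INTER_CUBIC))
E
```

```text
6.55 [0.486  0.0951 0.0193] [ 0.1711 -0.0004  0.0193] 2.5281068561815947 [-0.6837  9.004   2.325 ]
6.6 [0.486  0.0952 0.0192] [ 0.1711 -0.0004  0.0192] 2.533262412705808 [-0.5893  8.3741  2.8671]
```

View pics/s3.png

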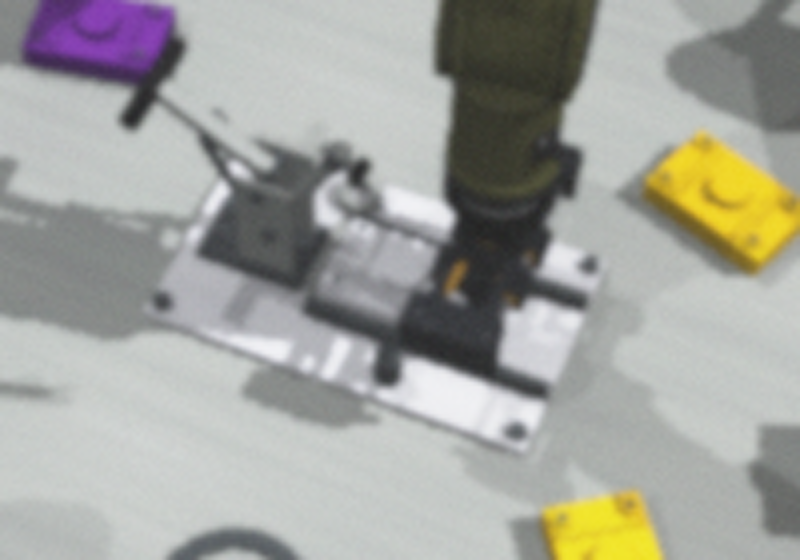

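Call:
carry_out:
  commands:
    - [-0.002,0,0,0,0,0]
    - [-0.004,0,0,0,0,0]
    - [-0.006,0,0,0,0,0]
    - [-0.006,0,0,0,0,0]

```text
clock: 7.05
tool_pos: [0.486, 0.095, 0.0193]
eef_rot: [0.689, 0.725, 0.005, -0.004]
contact_force: [-2.8, 20.0, 3.6]
opening: 0.003
```

Contact force rose to 20 N with no further travel (TCP at local x = 0.171), so the block is home. I'll back off, rise and cross over the clamp.

Call:
carry_out:
  commands:
    - [0.02,0,0,0,0,0]
    - [0.04,0,-0.01,0,0,0]
    - [0.045,0,-0.06,0,0,0]
    - [0.045,0,-0.11,0,0,0]
    - [0.045,0,-0.16,0,0,0]
    - [0.045,0,-0.21,0,0,0]
    - [0.035,0,-0.255,0,0,0]
    - [0.0,0,-0.28,0,0,0]
    - [-0.05,0,-0.28,0,0,0]
    - [-0.05,0,-0.28,0,0,0]

```text
clock: 8.05
tool_pos: [0.4875, 0.0264, 0.3001]
eef_rot: [0.697, 0.717, -0.001, 0.002]
contact_force: [-0.0, 0.0, -0.9]
opening: 0.006
```

```bash
python3 - <<'E'
from h import *
np.set_printoptions(precision=4,suppress=True)
q=quat_down(2.4)
for i in range(2):
    st=r.get_state();s=r.snapshot("scene");print(st["clock"],st["tool_pos"],inv(st["tool_pos"]),yawy(st),st["contact_force"])
c=proj(s,[0.49,0.03,0.03]).astype(int);im=s["img"][c[1]-70:c[1]+70,c[0]-100:c[0]+100]
cv2.imwrite(f"pics/s4.png",cv2.resize(im,None,fx=4,fy=4,interpolation=cv2.INTER_CUBIC))
print(r.spot_point(s,"handle_bar")[:2],r.spot_point(s,"valve_block")[:3])
print(rel(L(-.125,0,.27),q),rel(L(-.125,0,.15),q))
print([ (round(inv(d["xyz"])[0],3)) for d in r.spot_point(s,"handle_bar")])
E
```

```text
8.05 [0.4875 0.0264 0.3001] [0.1024 0.001  0.3001] 1.5670369819986882 [-0.0092  0.0245 -0.8898]
8.1 [0.4872 0.0304 0.2993] [0.1064 0.0011 0.2993] 1.8050805153755178 [-0.1382  0.7842  0.5441]
[{'xyz': [0.4964, -0.1642, 0.1633], 'p': 0.96}] [{'xyz': [0.3626, -0.2988, -0.0038], 'p': 0.93}, {'xyz': [0.4916, 0.027, 0.0094], 'p': 0.86}, {'xyz': [0.6849, 0.437, 0.0011], 'p': 0.81}]
[-0.237   0.0011  0.0282 -0.0567 -0.0389 -0.0411] [-0.2371  0.0012  0.1482 -0.0567 -0.0389 -0.0411]
[np.float64(-0.088)]
```

View pics/s4.png

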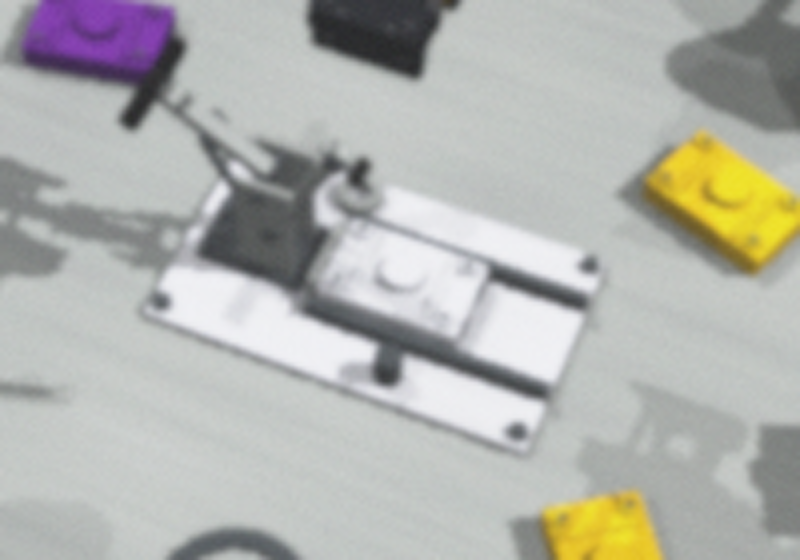

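The block is up against the stop (network puts its origin at local x ≈ 0.103, home is 0.105). Next I go behind the handle.

Call:
carry_out:
  commands:
    - [-0.05,0.001,0,0,0,0]
    - [-0.1,0.001,0,0,0,0]
    - [-0.15,0.001,0,0,0,0]
    - [-0.2,0.001,0,0,0,0]
    - [-0.235,0.001,0,0,0,0]
    - [-0.237,0.001,0.03,0,0,0]
    - [-0.237,0.001,0.07,0,0,0]
    - [-0.237,0.001,0.11,0,0,0]
    - [-0.237,0.001,0.14,0,0,0]
    - [-0.237,0.001,0.148,0,0,0]
    - [-0.237,0.001,0.148,0,0,0]

```text
clock: 9.4
tool_pos: [0.4981, -0.2, 0.1497]
eef_rot: [0.692, 0.722, -0.0, -0.001]
contact_force: [-0.8, -0.9, 1.1]
opening: 0.007
```

```bash
python3 - <<'E'
from h import *
np.set_printoptions(precision=4,suppress=True)
q=quat_down(2.4)
for i in range(2):
    st=r.get_state();s=r.snapshot("side");print(st["clock"],st["tool_pos"],inv(st["tool_pos"]),yawy(st),st["contact_force"])
c=proj(s,[0.49,-0.1,0.1]).astype(int);im=s["img"][c[1]-70:c[1]+70,c[0]-100:c[0]+100]
cv2.imwrite(f"pics/s5.png",cv2.resize(im,None,fx=4,fy=4,interpolation=cv2.INTER_CUBIC))
for th in np.arange(0,1.21,.1):
    f=1-th;b=np.array([-.105*np.sin(f),.1045+.105*np.cos(f)])
    print(round(th,2),rel(L(b[0]-.018,0,b[1]-.012),q)[:4])
E
```

```text
9.4 [ 0.4981 -0.2     0.1497] [-0.1244 -0.0001  0.1497] 2.4217567101378012 [-0.8281 -0.9052  1.1062]
9.45 [ 0.4989 -0.2007  0.1509] [-0.125  -0.0009  0.1509] 2.392800308299354 [-0.7675 -0.9932  0.9843]
0.0 [ 0.0191 -0.0014  0.0025  0.1083]
0.1 [ 0.0252 -0.0014 -0.006   0.1083]
0.2 [ 0.0321 -0.0013 -0.0139  0.1083]
0.3 [ 0.0398 -0.0013 -0.0211  0.1083]
0.4 [ 0.0481 -0.0013 -0.0274  0.1083]
0.5 [ 0.0571 -0.0013 -0.0329  0.1083]
0.6 [ 0.0665 -0.0013 -0.0375  0.1083]
0.7 [ 0.0764 -0.0013 -0.0411  0.1083]
0.8 [ 0.0866 -0.0013 -0.0437  0.1083]
0.9 [ 0.0969 -0.0013 -0.0453  0.1083]
1.0 [ 0.1074 -0.0013 -0.0458  0.1083]
1.1 [ 0.1179 -0.0013 -0.0453  0.1083]
1.2 [ 0.1283 -0.0013 -0.0437  0.1083]
```

View pics/s5.png

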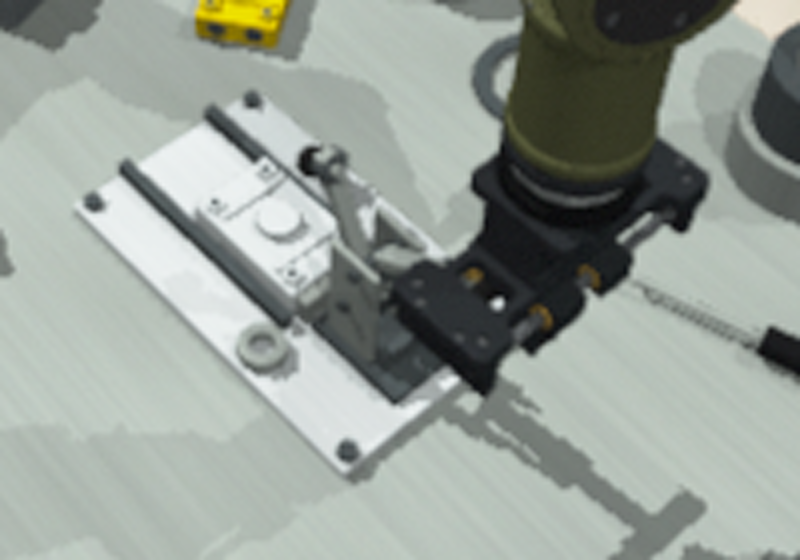

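Call:
carry_out:
  commands:
    - [0.012,-0.001,0.002,0,0,0]
    - [0.019,-0.001,0.002,0,0,0]
    - [0.025,-0.001,-0.006,0,0,0]
    - [0.032,-0.001,-0.014,0,0,0]
    - [0.04,-0.001,-0.021,0,0,0]
    - [0.048,-0.001,-0.027,0,0,0]
    - [0.057,-0.001,-0.033,0,0,0]
    - [0.067,-0.001,-0.037,0,0,0]
    - [0.076,-0.001,-0.041,0,0,0]
    - [0.087,-0.001,-0.044,0,0,0]
    - [0.095,-0.001,-0.045,0,0,0]
    - [0.1,-0.001,-0.046,0,0,0]

```text
clock: 10.7
tool_pos: [0.4931, -0.1003, 0.1966]
eef_rot: [0.692, 0.722, -0.0, -0.0]
contact_force: [0.9, -1.8, -0.5]
opening: 0.007
```

```bash
python3 - <<'E'
from h import *
np.set_printoptions(precision=4,suppress=True)
q=quat_down(2.4)
for i in range(2):
    st=r.get_state();s=r.snapshot("side");print(st["clock"],st["tool_pos"],inv(st["tool_pos"]),yawy(st),st["contact_force"])
c=proj(s,[0.49,-0.1,0.1]).astype(int);im=s["img"][c[1]-70:c[1]+70,c[0]-100:c[0]+100]
cv2.imwrite(f"pics/s6.png",cv2.resize(im,None,fx=4,fy=4,interpolation=cv2.INTER_CUBIC))
for th in [1,1.1,1.17,1.22]:
    f=1-th;b=np.array([-.105*np.sin(f),.1045+.105*np.cos(f)])
    print(round(th,2),rel(L(b[0]-.018,0,b[1]-.012),q)[:4])
E
```

```text
10.7 [ 0.4931 -0.1003  0.1966] [-0.0245  0.0007  0.1966] 2.384123243942455 [ 0.9402 -1.8483 -0.4851]
10.75 [ 0.4931 -0.0996  0.1966] [-0.0238  0.0007  0.1966] 2.425574074552325 [-0.1353  0.221   0.0056]
1 [ 0.0063  0.0008 -0.001  -0.0456]
1.1 [ 0.0168  0.0008 -0.0005 -0.0456]
1.17 [ 0.0241  0.0008  0.0005 -0.0456]
1.22 [ 0.0292  0.0008  0.0016 -0.0456]
```

View pics/s6.png

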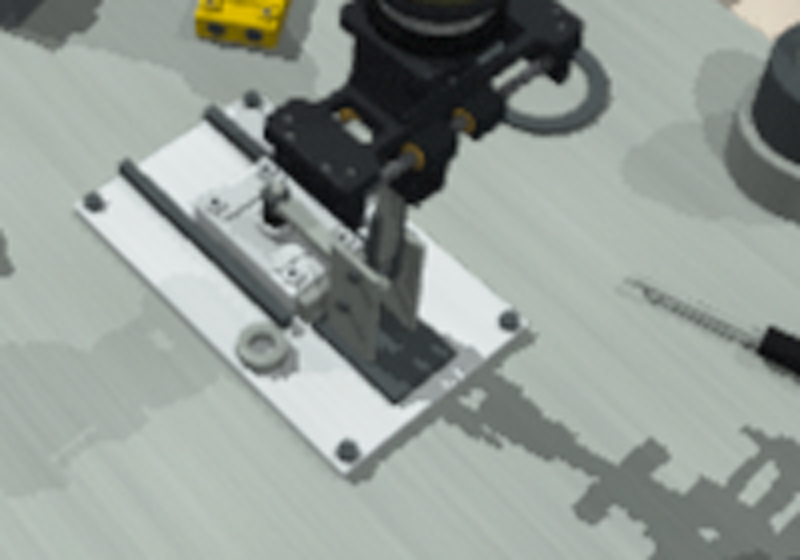

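The handle is nearly upright and the arm is almost level over the boss (foot at crop ~275,205). I'll push it over centre.

Call:
carry_out:
  commands:
    - [0.006,0.001,0,0,0,0]
    - [0.012,0.001,0,0,0,0]
    - [0.018,0.001,0,0,0,0]
    - [0.023,0.001,0,0,0,0]
    - [0.027,0.001,0,0,0,0]
    - [0.029,0.001,0,0,0,0]
    - [0.029,0.001,0,0,0,0]

```text
clock: 11.5
tool_pos: [0.4932, -0.0757, 0.1967]
eef_rot: [0.694, 0.72, -0.001, 0.002]
contact_force: [-0.2, -7.2, -2.3]
opening: 0.005
```

```bash
python3 - <<'E'
from h import *
np.set_printoptions(precision=4,suppress=True)
for i in range(2):
    st=r.get_state();print(st["clock"],st["tool_pos"],inv(st["tool_pos"]),yawy(st),st["contact_force"]);r.snapshot("side")
E
```

```text
11.5 [ 0.4932 -0.0757  0.1967] [ 0.0001 -0.0004  0.1967] 2.164368833230429 [-0.1602 -7.1968 -2.3128]
11.55 [ 0.4932 -0.0757  0.1966] [ 0.0001 -0.0004  0.1966] 2.162336286111075 [-0.6644 -8.3461 -2.396 ]
```

Call:
carry_out:
  commands:
    - [0.003,0,0,0,0,0]
    - [0.006,0,0,0,0,0]
    - [0.007,0,0,0,0,0]

```text
clock: 11.9
tool_pos: [0.4931, -0.0753, 0.1968]
eef_rot: [0.696, 0.718, -0.004, 0.005]
contact_force: [1.0, -25.1, -6.1]
opening: 0.003
```

```bash
python3 - <<'E'
from h import *
np.set_printoptions(precision=4,suppress=True)
st=r.get_state();print(st["clock"],st["tool_pos"],inv(st["tool_pos"]),yawy(st),st["contact_force"])
E
```

```text
11.9 [ 0.4931 -0.0753  0.1968] [ 0.0005 -0.0003  0.1968] 1.850011030061343 [  1.0122 -25.0832  -6.1423]
```

Call:
carry_out:
  commands:
    - [-0.02,0,0,0,0,0]
    - [-0.05,0,-0.01,0,0,0]
    - [-0.07,0,-0.05,0,0,0]
    - [-0.07,0,-0.09,0,0,0]
    - [-0.07,0,-0.13,0,0,0]
    - [-0.07,0,-0.13,0,0,0]

```text
clock: 12.5
tool_pos: [0.4987, -0.136, 0.3316]
eef_rot: [0.693, 0.721, 0.003, 0.004]
contact_force: [0.7, 0.5, -0.2]
opening: 0.005
```

```bash
python3 - <<'E'
from h import *
np.set_printoptions(precision=4,suppress=True)
r.snapshot("side");r.snapshot("side")
st=r.get_state();print(st["clock"],st["tool_pos"],inv(st["tool_pos"]),yawy(st),st["contact_force"])
out=[]
for n in("scene","side"):
    s=r.snapshot(n);c=proj(s,[0.49,0.0,0.06]).astype(int);im=s["img"][c[1]-60:c[1]+60,c[0]-66:c[0]+66]
    out.append(cv2.resize(im,None,fx=3,fy=3,interpolation=cv2.INTER_CUBIC))
    for l in ["handle_bar","valve_block","mushroom_top","bearing","socket"]:print(n,l,[(inv(d["xyz"]) if l in("handle_bar","valve_block") else np.array(d["xyz"]),round(d["p"],2)) for d in r.spot_point(s,l)[:3]])
cv2.imwrite("pics/s7.png",np.hstack(out))
E
```

```text
12.6 [ 0.4959 -0.1349  0.3272] [-0.0591 -0.0007  0.3272] 2.352784714561607 [-0.7561  0.5949 -0.1567]
scene handle_bar [(array([ 0.0186, -0.0001,  0.209 ]), 0.74)]
scene valve_block [(array([ 0.1029, -0.0038,  0.0103]), 0.7), (array([-0.2165,  0.1363, -0.0026]), 0.69), (array([ 0.302 ,  0.1783, -0.0015]), 0.65)]
scene mushroom_top [(array([0.4869, 0.4015, 0.0913]), 0.57)]
scene bearing [(array([0.4895, 0.0294, 0.0091]), 0.6), (array([ 0.4211, -0.0346,  0.0089]), 0.42)]
scene socket [(array([0.5587, 0.0535, 0.0087]), 0.39), (array([ 0.491 , -0.0241,  0.0181]), 0.16)]
side handle_bar [(array([0.0193, 0.0021, 0.2066]), 0.96)]
side valve_block [(array([0.1077, 0.0009, 0.0103]), 0.93), (array([0.3041, 0.1765, 0.0011]), 0.76), (array([-0.2148,  0.1317, -0.0007]), 0.76)]
side mushroom_top [(array([0.486 , 0.4033, 0.088 ]), 0.59)]
side bearing [(array([ 0.4237, -0.0337,  0.0132]), 0.45)]
side socket [(array([0.5572, 0.0504, 0.014 ]), 0.36)]
```

View pics/s7.png

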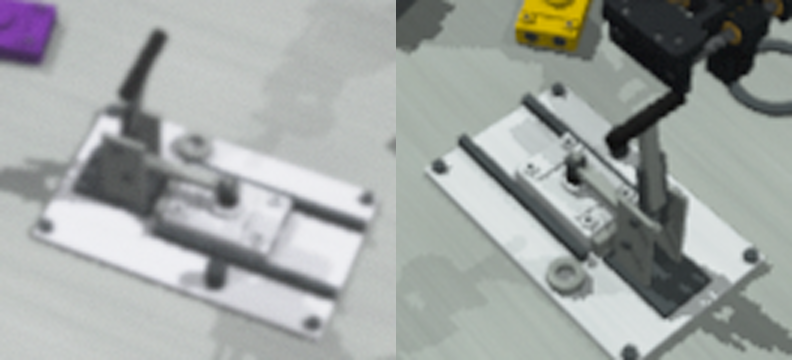

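```bash
python3 - <<'E'
from h import *
print(rel([.4855,.402,.25],quat_down(30)))
E
```

```text
[ 5.3730e-01  1.1700e-02  7.6600e-02 -1.7200e-02 -1.0900e-02 -2.7681e+01]
```

Call:
carry_out:
  commands:
    - [0.05,0.001,0,0,0,-3]
    - [0.1,0.002,0,0,0,-6]
    - [0.15,0.004,0,0,0,-9]
    - [0.2,0.005,0,0,0,-12]
    - [0.25,0.006,0.01,0,0,-15]
    - [0.3,0.007,0.02,0,0,-18]
    - [0.35,0.008,0.03,0,0,-21]
    - [0.4,0.009,0.045,0,0,-24]
    - [0.45,0.01,0.06,0,0,-27]
    - [0.5,0.011,0.07,0,0,-27.6]
    - [0.537,0.012,0.076,0,0,-27.6]
    - [0.537,0.012,0.076,0,0,-27.6]

```text
clock: 14.4
tool_pos: [0.4821, 0.4101, 0.2488]
eef_rot: [0.496, 0.868, 0.001, -0.003]
contact_force: [-1.2, -0.2, 0.4]
opening: 0.007
```

Call:
carry_out:
  commands:
    - [0,0,0,0,0,0]
    - [0,0,0,0,0,0]

```text
clock: 14.6
tool_pos: [0.4866, 0.4, 0.2508]
eef_rot: [0.501, 0.865, -0.0, 0.001]
contact_force: [0.3, -0.5, 0.1]
opening: 0.007
```

```bash
python3 - <<'E'
from h import *
np.set_printoptions(precision=4,suppress=True)
st=r.get_state();print(st["clock"],st["tool_pos"],yawy(st),st["contact_force"],st["q"],st["qd"])
s=r.snapshot("wrist");T=np.eye(4);T[:3,:3]=R.from_quat(st["eef_rot"]).as_matrix();T[:3,3]=st["tool_pos"]
s["extrinsics"]=T@s["tool_from_camera"];im=s["img"].copy()
for l in ["mushroom_top","control_box"]:print(l,[(np.array(d["xyz"]),round(d["p"],2)) for d in r.spot_point(s,l)[:3]])
uv=proj(s,[.4855,.402,.089]);print(uv);cv2.circle(im,tuple(int(v) for v in uv),3,(0,0,255),1)
cv2.imwrite("pics/w3.png",im)
for n in("scene","side"):
    s=r.snapshot(n);print(n,[(np.array(d["xyz"]),round(d["p"],2)) for d in r.spot_point(s,"handle_bar")[:1]])
E
```

```text
14.6 [0.4866 0.4    0.2508] 29.816043880879967 [ 0.2834 -0.5123  0.1257] [-0.7707  0.6791  0.0159  1.5419 -0.0109  0.9212 -0.2313] [ 0.0142 -0.0137  0.0046  0.0044 -0.002  -0.0005  0.0004]
mushroom_top [(array([0.4873, 0.4046, 0.0877]), 0.83)]
control_box [(array([ 0.486 ,  0.4043, -0.0014]), 0.77), (array([0.4881, 0.4049, 0.0884]), 0.43)]
[319.0365 183.0564]
scene [(array([ 0.4934, -0.0576,  0.2106]), 0.47)]
side [(array([ 0.4896, -0.0556,  0.2104]), 0.81)]
```

View pics/w3.png

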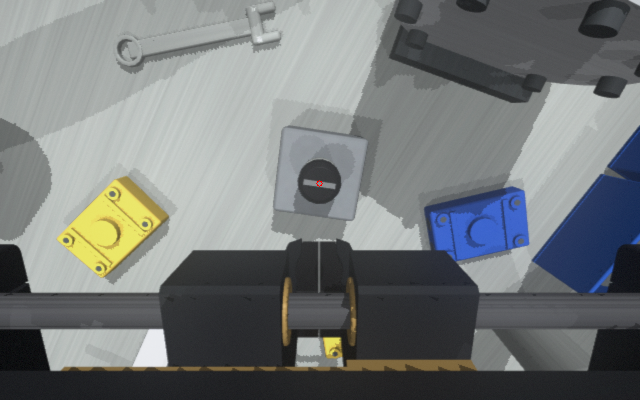

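```bash
python3 - <<'E'
from h import *
st=r.get_state();print(st["tool_pos"])
print(rel([.486,.4032,.095],quat_down(30)))
E
```

```text
[0.48615625 0.40113067 0.25105272]
[ 0.0019  0.0008  0.1561  0.0203 -0.0007 -0.1302]
```

Call:
carry_out:
  commands:
    - [0.002,0.001,0.04,0,0,0]
    - [0.002,0.001,0.08,0,0,0]
    - [0.002,0.001,0.115,0,0,0]
    - [0.002,0.001,0.14,0,0,0]
    - [0.002,0.001,0.152,0,0,0]
    - [0.002,0.001,0.156,0,0,0]
    - [0.002,0.001,0.159,0,0,0]
    - [0.002,0.001,0.162,0,0,0]
    - [0.002,0.001,0.165,0,0,0]
    - [0.002,0.001,0.168,0,0,0]
    - [0.002,0.001,0.17,0,0,0]
    - [0.002,0.001,0.17,0,0,0]

```text
clock: 16.15
tool_pos: [0.4867, 0.4048, 0.0832]
eef_rot: [0.501, 0.866, 0.002, 0.0]
contact_force: [-1.7, -1.1, 15.8]
opening: 0.006
```

```bash
python3 - <<'E'
from h import *
np.set_printoptions(precision=4,suppress=True)
st=r.get_state();print(st["clock"],st["tool_pos"],yawy(st),st["contact_force"])
E
```

```text
16.15 [0.4867 0.4048 0.0832] 29.910753040894583 [-1.7078 -1.1231 15.7784]
```

Call:
carry_out:
  commands:
    - [0,0,0.002,0,0,0]
    - [0,0,0.003,0,0,0]
    - [0,0,0.003,0,0,0]

```text
clock: 16.45
tool_pos: [0.4869, 0.405, 0.0829]
eef_rot: [0.501, 0.866, 0.002, 0.001]
contact_force: [-5.8, -5.3, 33.6]
opening: 0.005
```

Call:
carry_out:
  commands:
    - [0,0,-0.03,0,0,0]
    - [0,0,-0.06,0,0,0]
    - [0,0,-0.1,0,0,0]
    - [0,0,-0.1,0,0,0]

```text
clock: 16.85
tool_pos: [0.4885, 0.4062, 0.1832]
eef_rot: [0.501, 0.866, 0.005, 0.002]
contact_force: [0.7, 0.4, 0.1]
opening: 0.002
```

Call:
carry_out:
  commands:
    - [0,0,0,0,0,0]
    - [0,0,0,0,0,0]
    - [0,0,0,0,0,0]
    - [0,0,0,0,0,0]
    - [0,0,0,0,0,0]
    - [0,0,0,0,0,0]
  fingers: 0

```text
clock: 17.45
tool_pos: [0.4856, 0.4038, 0.1773]
eef_rot: [0.501, 0.866, -0.0, -0.0]
contact_force: [-0.3, 0.5, 0.9]
opening: 0.523
```

```bash
python3 - <<'E'
from h import *
np.set_printoptions(precision=4,suppress=True)
st=r.get_state();print(st["clock"],st["tool_pos"],yawy(st),st["contact_force"],st["opening"],st["qd"])
s=r.snapshot("wrist");T=np.eye(4);T[:3,:3]=R.from_quat(st["eef_rot"]).as_matrix();T[:3,3]=st["tool_pos"]
s["extrinsics"]=T@s["tool_from_camera"];im=s["img"].copy()
print([(np.array(d["xyz"]),round(d["p"],2)) for d in r.spot_point(s,"mushroom_top")[:3]])
uv=proj(s,[.486,.4032,.083]);print(uv);cv2.circle(im,tuple(int(v) for v in uv),3,(0,0,255),1)
cv2.imwrite("pics/w4.png",im)
print(rel([.486,.4032,.056],quat_down(30)))
E
```

```text
17.45 [0.4856 0.4038 0.1773] 29.926192501350275 [-0.2986  0.5361  0.9146] 0.5230662251082712 [ 0.0003 -0.0053 -0.0009 -0.0026  0.0001  0.0024 -0.0007]
[(array([0.4888, 0.4058, 0.0779]), 0.67)]
[319.2799 205.6247]
[-0.0008 -0.0001  0.1215 -0.0116 -0.0022 -0.0757]
```

View pics/w4.png

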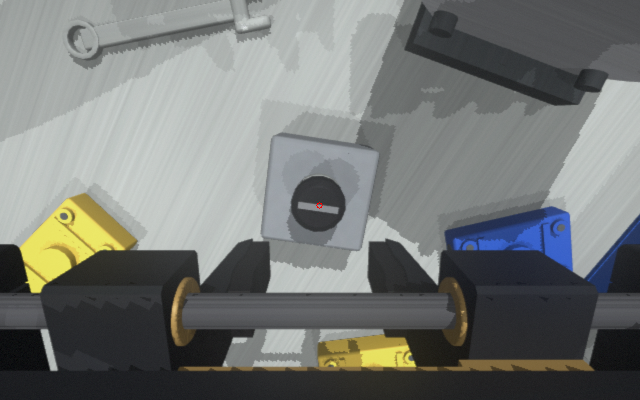

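Call:
carry_out:
  commands:
    - [0.001,0,0.01,0,0,0]
    - [0.001,0,0.02,0,0,0]
    - [0.001,0,0.03,0,0,0]
    - [0.001,0,0.045,0,0,0]
    - [0.001,0,0.065,0,0,0]
    - [0.001,0,0.085,0,0,0]
    - [0.001,0,0.105,0,0,0]
    - [0.001,0,0.115,0,0,0]
    - [0.001,0,0.12,0,0,0]
    - [0.001,0,0.121,0,0,0]
    - [0.001,0,0.121,0,0,0]

```text
clock: 18.65
tool_pos: [0.4856, 0.4051, 0.0572]
eef_rot: [0.501, 0.866, 0.001, 0.0]
contact_force: [-0.2, -0.6, -1.3]
opening: 0.998
```

Call:
carry_out:
  commands:
    - [0,0,0,0,0,0]
    - [0,0,0,0,0,0]
    - [0,0,0,0,0,0]
    - [0,0,0,0,0,0]
    - [0,0,0,0,0,0]
    - [0,0,0,0,0,0]
    - [0,0,0,0,0,0]
    - [0,0,0,0,0,0]
  fingers: 255
  grip_force: 25

```text
clock: 19.45
tool_pos: [0.4846, 0.4045, 0.0567]
eef_rot: [0.501, 0.866, -0.001, -0.0]
contact_force: [-2.6, -0.9, 2.1]
opening: 0.465
```

```bash
python3 - <<'E'
from h import *
np.set_printoptions(precision=4,suppress=True)
st=r.get_state();print(st["clock"],st["tool_pos"],yawy(st),st["contact_force"],st["moment"],st["opening"],st["q"])
s=r.snapshot("wrist");cv2.imwrite("pics/w5.png",s["img"])
E
```

```text
19.45 [0.4846 0.4045 0.0567] 29.928166305666096 [-2.6086 -0.8776  2.1277] [-0.2861  0.4438 -0.0303] 0.46486176410348556 [-0.7701  0.939   0.0031  1.6692 -0.0054  0.5347 -0.2413]
```

View pics/w5.png

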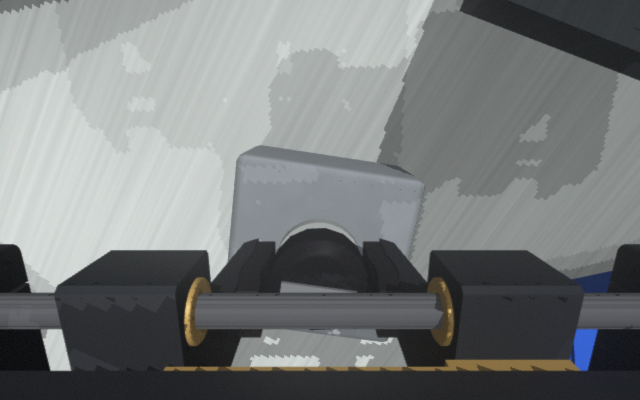

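Call:
carry_out:
  commands:
    - [0,0,-0.0005,0,0,4]
    - [0,0,-0.0012,0,0,9]
    - [0,0,-0.0018,0,0,14]
    - [0,0,-0.0025,0,0,19]
    - [0,0,-0.0031,0,0,24]
    - [0,0,-0.0038,0,0,29]
    - [0,0,-0.0045,0,0,34]
    - [0,0,-0.0051,0,0,39]
    - [0,0,-0.0057,0,0,44]
    - [0,0,-0.006,0,0,47]
    - [0,0,-0.006,0,0,49]
    - [0,0,-0.006,0,0,49]

```text
clock: 20.7
tool_pos: [0.4861, 0.4047, 0.0628]
eef_rot: [0.814, 0.581, 0.001, 0.001]
contact_force: [1.7, -1.3, 0.7]
opening: 0.462
```

```bash
python3 - <<'E'
from h import *
np.set_printoptions(precision=4,suppress=True)
st=r.get_state();print(st["clock"],st["tool_pos"],yawy(st),st["contact_force"],st["moment"],st["opening"],st["q"])
E
```

```text
20.7 [0.4861 0.4047 0.0628] -18.97936756693664 [ 1.6794 -1.3055  0.6732] [-0.4329 -0.2459  0.6243] 0.46222260877298577 [-0.8839  0.9457  0.2153  1.6733 -0.3308  0.5573 -0.8045]
```

Call:
carry_out:
  commands:
    - [0,0,0,0,0,2]
    - [0,0,0,0,0,4]
    - [0,0,0,0,0,4]

```text
clock: 21.0
tool_pos: [0.4866, 0.4058, 0.063]
eef_rot: [0.834, 0.551, 0.002, 0.0]
contact_force: [4.5, 0.5, -1.1]
opening: 0.463
```

```bash
python3 - <<'E'
from h import *
np.set_printoptions(precision=4,suppress=True)
st=r.get_state();print(st["clock"],st["tool_pos"],yawy(st),st["contact_force"],st["moment"],st["opening"])
E
```

```text
21.0 [0.4866 0.4058 0.063 ] -23.104879865751546 [ 4.5221  0.5188 -1.0764] [ 0.1403 -0.8811  0.6834] 0.46260198453521256
```

Call:
carry_out:
  commands:
    - [0,0,0,0,0,-3]
    - [0,0,0,0,0,-3]
    - [0,0,0,0,0,-3]
    - [0,0,0,0,0,-3]
    - [0,0,0,0,0,-3]
    - [0,0,0,0,0,-3]
  fingers: 0

```text
clock: 21.6
tool_pos: [0.485, 0.4048, 0.0627]
eef_rot: [0.82, 0.573, -0.0, -0.0]
contact_force: [-0.4, 0.6, -0.3]
opening: 0.982
```

Call:
carry_out:
  commands:
    - [0,0,0,0,0,0]
    - [0,0,-0.02,0,0,0]
    - [0,0,-0.05,0,0,0]
    - [0,0,-0.09,0,0,0]
    - [0,0,-0.13,0,0,0]
    - [0,0,-0.17,0,0,0]
    - [0,0,-0.19,0,0,0]
    - [0,0,-0.19,0,0,0]
    - [0,0,-0.19,0,0,0]

```text
clock: 22.5
tool_pos: [0.4848, 0.4047, 0.2524]
eef_rot: [0.82, 0.573, -0.0, -0.0]
contact_force: [-0.6, 0.9, -1.2]
opening: 1.001
```

```bash
python3 - <<'E'
from h import *
np.set_printoptions(precision=4,suppress=True)
r.snapshot("side")
st=r.get_state();print(st["clock"],st["tool_pos"],yawy(st),st["contact_force"],st["opening"])
s=r.snapshot("wrist");T=np.eye(4);T[:3,:3]=R.from_quat(st["eef_rot"]).as_matrix();T[:3,3]=st["tool_pos"]
s["extrinsics"]=T@s["tool_from_camera"];im=s["img"].copy()
print([(np.array(d["xyz"]),round(d["p"],2)) for d in r.spot_point(s,"mushroom_top")[:3]])
cv2.imwrite("pics/w6.png",im)
out=[]
for n in("scene","side"):
    s=r.snapshot(n);c=proj(s,[0.486,0.403,0.06]).astype(int);im=s["img"][c[1]-60:c[1]+60,c[0]-66:c[0]+66]
    out.append(cv2.resize(im,None,fx=3,fy=3,interpolation=cv2.INTER_CUBIC))
    for l in ["handle_bar","valve_block","mushroom_top"]:print(n,l,[(inv(d["xyz"]) if l in("handle_bar","valve_block") else np.array(d["xyz"]),round(d["p"],2)) for d in r.spot_point(s,l)[:3]])
cv2.imwrite("pics/s8.png",np.hstack(out))
E
```

```text
22.55 [0.4843 0.4045 0.2515] -20.07090208914399 [-0.1196  0.4698 -0.7406] 0.9994743185183064
[(array([0.4899, 0.4014, 0.0857]), 0.6)]
scene handle_bar [(array([0.0183, 0.0001, 0.2119]), 0.64), (array([0.1072, 0.0004, 0.0095]), 0.47)]
scene valve_block [(array([ 0.1029, -0.0028,  0.0101]), 0.97), (array([ 0.3174, -0.1586,  0.0031]), 0.89), (array([ 0.2991,  0.1756, -0.0013]), 0.86)]
scene mushroom_top [(array([0.4882, 0.4031, 0.0903]), 0.56)]
side handle_bar [(array([0.0206, 0.0027, 0.2059]), 0.59), (array([0.0432, 0.0679, 0.0121]), 0.36)]
side valve_block [(array([0.1076, 0.0007, 0.009 ]), 0.86), (array([0.3019, 0.1776, 0.0007]), 0.76), (array([-0.2164,  0.1312,  0.0015]), 0.74)]
side mushroom_top [(array([0.486 , 0.4019, 0.0865]), 0.66)]
```

View pics/w6.png

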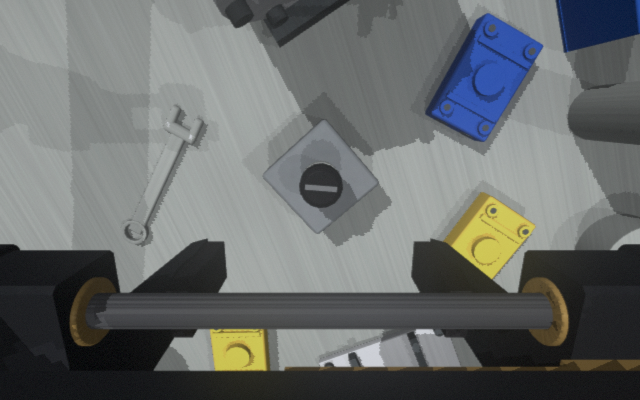

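View pics/s8.png

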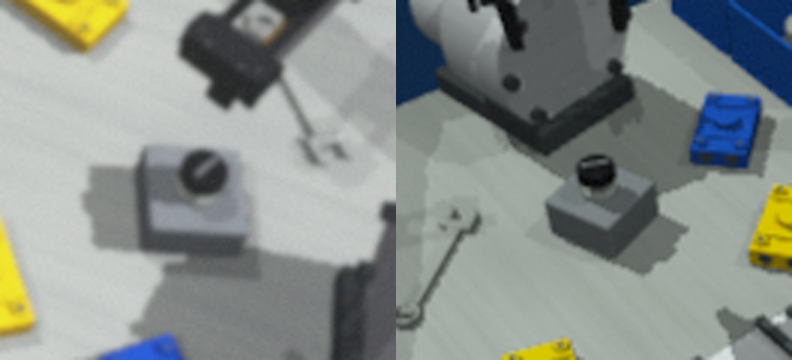

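```bash
python3 - <<'E'
from h import *
for f,c in (("w3",(319,181)),("w4",(319,203)),("w6",(321,186))):
    im=cv2.imread(f"pics/{f}.png",0)[c[1]-13:c[1]+14,c[0]-18:c[0]+19]
    if f=="w3":
        pass
    m=(im>85).astype(np.uint8);n,lab,stt,_=cv2.connectedComponentsWithStats(m)
    k=lab[9:18,18][lab[9:18,18]>0]
    k=np.bincount(k).argmax() if len(k) else 0
    ys,xs=np.nonzero(lab==k);w=np.cov(np.c_[xs,ys].T);e,v=np.linalg.eigh(w);d=v[:,1]*np.sign(v[0,1]);print(f,k,len(xs),np.degrees(np.arctan2(d[1],d[0])))
E
```

```text
w3 3 177 8.33238765096382
w4 1 254 8.65934480332813
w6 2 168 4.462958402940084
```

```bash
python3 - <<'E'
from h import *
print(rel(L(.07,0,.30),quat_down(2.4)))
E
```

```text
[-3.84100e-01  1.45300e-01 -4.74000e-02 -9.60000e-03  1.09000e-02
 -2.24771e+01]
```

Slot mark turned 49.9° − 4.0° ≈ 45.9° (0.80 rad) clockwise, so the button is at its reset stop, and the handle is still locked. Now back to the clamp with closed fingers.

Call:
carry_out:
  commands:
    - [-0.02,0.008,-0.03,0,0,0]
    - [-0.06,0.023,-0.048,0,0,-3]
    - [-0.1,0.038,-0.048,0,0,-6]
    - [-0.145,0.055,-0.048,0,0,-9]
    - [-0.19,0.072,-0.048,0,0,-12]
    - [-0.235,0.089,-0.048,0,0,-15]
    - [-0.28,0.106,-0.048,0,0,-18]
    - [-0.325,0.123,-0.048,0,0,-21]
    - [-0.36,0.136,-0.048,0,0,-22.5]
    - [-0.384,0.145,-0.048,0,0,-22.5]
    - [-0.384,0.145,-0.048,0,0,-22.5]
    - [-0.384,0.145,-0.048,0,0,-22.5]
  fingers: 255

```text
clock: 24.25
tool_pos: [0.4897, -0.0055, 0.3008]
eef_rot: [0.692, 0.722, 0.0, -0.0]
contact_force: [0.2, 1.2, 0.6]
opening: 0.001
```

```bash
python3 - <<'E'
from h import *
np.set_printoptions(precision=4,suppress=True)
q=quat_down(2.4)
r.snapshot("side");s=r.snapshot("side")
st=r.get_state();print(st["clock"],inv(st["tool_pos"]),yawy(st),st["contact_force"],st["opening"])
for l in ["handle_bar"]:print(l,[(inv(d["xyz"]),round(d["p"],2)) for d in r.spot_point(s,l)[:3]])
print(rel(L(.055,0,.198),q))
E
```

```text
24.35 [0.0719 0.0001 0.3006] 2.5568415656593095 [-0.8064  0.4439  0.1617] 0.005455178778125349
handle_bar [(array([0.0242, 0.0021, 0.2081]), 0.75), (array([0.0493, 0.0013, 0.0265]), 0.33)]
[-0.0172  0.      0.1026 -0.0002 -0.0522  0.1887]
```

Call:
carry_out:
  commands:
    - [-0.005,0,0.035,0,0,0]
    - [-0.01,0,0.065,0,0,0]
    - [-0.014,0,0.09,0,0,0]
    - [-0.016,0,0.101,0,0,0]
    - [-0.017,0,0.103,0,0,0]
    - [-0.017,0,0.103,0,0,0]
    - [-0.017,0,0.103,0,0,0]

```text
clock: 25.1
tool_pos: [0.4912, -0.0221, 0.1987]
eef_rot: [0.692, 0.722, 0.001, 0.001]
contact_force: [-0.5, 0.2, -0.0]
opening: 0.007
```

```bash
python3 - <<'E'
from h import *
np.set_printoptions(precision=4,suppress=True)
q=quat_down(2.4)
s=r.snapshot("scene")
st=r.get_state();print(st["clock"],inv(st["tool_pos"]),yawy(st),st["contact_force"],st["opening"])
c=proj(s,[0.49,-0.05,0.15]).astype(int);im=s["img"][c[1]-70:c[1]+70,c[0]-100:c[0]+100]
cv2.imwrite(f"pics/s9.png",cv2.resize(im,None,fx=4,fy=4,interpolation=cv2.INTER_CUBIC))
for th in np.r_[1.17,np.arange(1.1,-.05,-.1)]:
    f=1-th;b=np.array([-.105*np.sin(f),.1045+.105*np.cos(f)]);d=np.interp(f,[-.17,.5,1],[.01,.006,.004])
    x=b[0]+.010+max(.008,d*np.tan(f)+.006/np.cos(f))
    print(round(th,2),rel(L(x,0,b[1]-d),q)[:3],x,b[1]-d)
E
```

```text
25.15 [ 0.0536 -0.0006  0.1988] 2.453460408416404 [-0.6467 -0.6487  0.0214] 0.005482864199375778
1.17 [-0.0178 -0.0006  0.0008] 0.035764146652034576 0.19798640052550387
1.1 [-0.0251 -0.0006 -0.0006] 0.028482508747916965 0.1993933478019539
1.0 [-0.0356 -0.0006 -0.0018] 0.018000000000000002 0.2005149253731343
0.9 [-0.0461 -0.0006 -0.0018] 0.007517491252083036 0.20058737765270016
0.8 [-0.0564 -0.0007 -0.0009] -0.0028602797334814443 0.19961594589721093
0.7 [-0.0661 -0.0007  0.0011] -0.012523737876602634 0.19761630150744233
0.6 [-0.0752 -0.0007  0.0041] -0.021585526197746695 0.1946143894449298
0.5 [-0.0838 -0.0007  0.0081] -0.03022490305043131 0.1906461689984891
0.4 [-0.0918 -0.0007  0.0132] -0.038186523692691376 0.1855602395655162
0.3 [-0.099  -0.0007  0.0191] -0.04541820202314803 0.17960842966487123
0.2 [-0.1054 -0.0008  0.0259] -0.05176817927257474 0.1728542044814523
0.1 [-0.1106 -0.0008  0.0334] -0.057052274490868006 0.1653690466684197
-0.0 [-0.1146 -0.0008  0.0415] -0.06101992820012399 0.1572317421161546
```

View pics/s9.png

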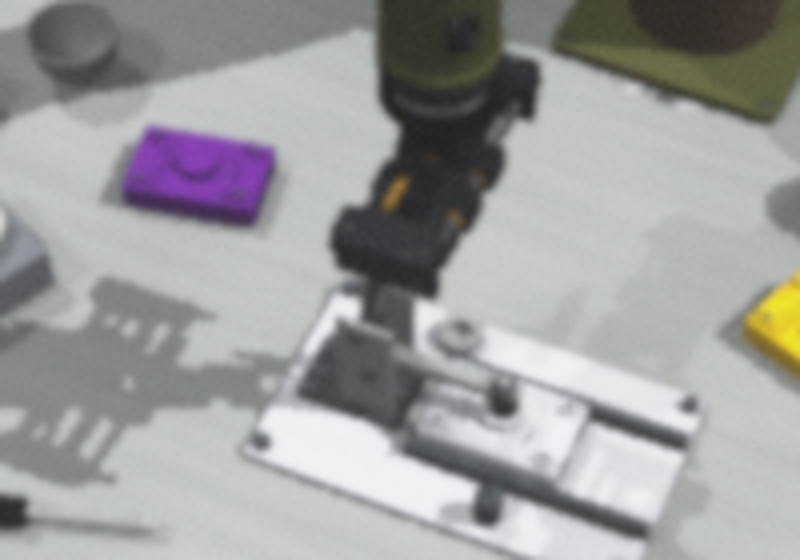

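Call:
carry_out:
  commands:
    - [-0.012,-0.001,0.001,0,0,0]
    - [-0.018,-0.001,0.001,0,0,0]
    - [-0.022,-0.001,0,0,0,0]
    - [-0.027,-0.001,-0.001,0,0,0]
    - [-0.032,-0.001,-0.002,0,0,0]
    - [-0.038,-0.001,-0.002,0,0,0]
    - [-0.046,-0.001,-0.002,0,0,0]
    - [-0.056,-0.001,-0.001,0,0,0]
    - [-0.066,-0.001,0.001,0,0,0]
    - [-0.075,-0.001,0.004,0,0,0]
    - [-0.084,-0.001,0.008,0,0,0]

```text
clock: 26.25
tool_pos: [0.4933, -0.1075, 0.1896]
eef_rot: [0.692, 0.722, 0.0, 0.0]
contact_force: [1.0, 0.9, 2.3]
opening: 0.005
```

```bash
python3 - <<'E'
from h import *
np.set_printoptions(precision=4,suppress=True)
q=quat_down(2.4)
st=r.get_state();print(st["clock"],inv(st["tool_pos"]),yawy(st),st["contact_force"],st["opening"])
s=r.snapshot("side")
c=proj(s,[0.49,-0.05,0.1]).astype(int);im=s["img"][c[1]-70:c[1]+70,c[0]-100:c[0]+100]
cv2.imwrite(f"pics/s10.png",cv2.resize(im,None,fx=4,fy=4,interpolation=cv2.INTER_CUBIC))
for th in np.arange(.5,-.05,-.1):
    f=1-th;b=np.array([-.105*np.sin(f),.1045+.105*np.cos(f)]);d=np.interp(f,[-.17,.5,1],[.01,.006,.004])
    x=b[0]+.010+max(.008,d*np.tan(f)+.006/np.cos(f))
    print(round(th,2),rel(L(x,0,b[1]-d),q)[:3],x,b[1]-d)
E
```

```text
26.25 [-0.0316  0.0008  0.1896] 2.4115329084647588 [1.0088 0.8688 2.2786] 0.004523171356133401
0.5 [ 0.0033  0.0011 -0.0016] -0.03022490305043127 0.19064616899848913
0.4 [-0.0046  0.0011  0.0035] -0.038186523692691335 0.1855602395655162
0.3 [-0.0118  0.0011  0.0095] -0.04541820202314797 0.17960842966487126
0.2 [-0.0182  0.0011  0.0163] -0.051768179272574696 0.17285420448145236
0.1 [-0.0235  0.0011  0.0238] -0.057052274490867964 0.16536904666841978
0.0 [-0.0274  0.0011  0.0319] -0.06101992820012396 0.15723174211615465
```

View pics/s10.png

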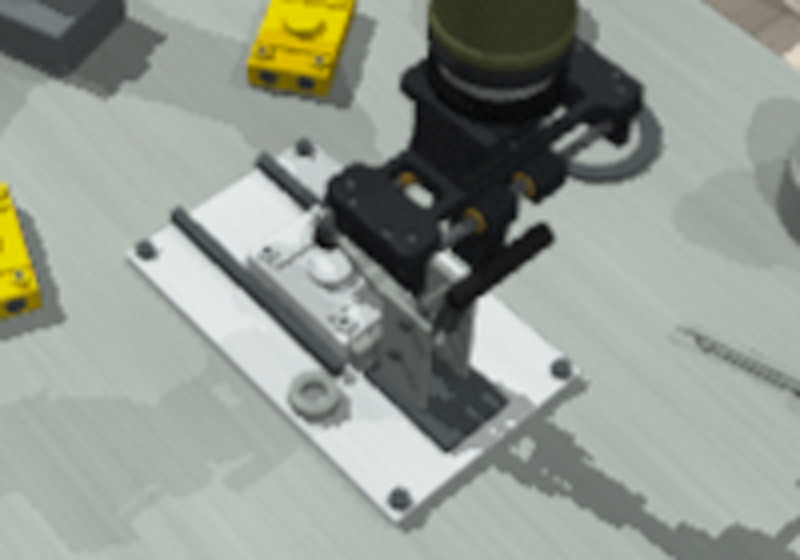

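Call:
carry_out:
  commands:
    - [-0.005,0.001,0.003,0,0,0]
    - [-0.009,0.001,0.006,0,0,0]
    - [-0.012,0.001,0.009,0,0,0]
    - [-0.015,0.001,0.013,0,0,0]
    - [-0.018,0.001,0.016,0,0,0]
    - [-0.021,0.001,0.02,0,0,0]
    - [-0.0235,0.001,0.024,0,0,0]
    - [-0.026,0.001,0.028,0,0,0]
    - [-0.0275,0.001,0.032,0,0,0]
    - [-0.028,0.001,0.034,0,0,0]
    - [-0.029,0.001,0.035,0,0,0]
    - [-0.029,0.001,0.035,0,0,0]

```text
clock: 27.5
tool_pos: [0.4949, -0.1347, 0.1553]
eef_rot: [0.692, 0.722, 0.0, -0.0]
contact_force: [-2.5, 1.3, 9.9]
opening: 0.006
```

```bash
python3 - <<'E'
from h import *
np.set_printoptions(precision=4,suppress=True)
st=r.get_state();print(st["clock"],inv(st["tool_pos"]),yawy(st),st["contact_force"],st["opening"])
s=r.snapshot("side")
print([(inv(d["xyz"]),round(d["p"],2)) for d in r.spot_point(s,"handle_bar")[:3]])
c=proj(s,[0.49,-0.05,0.1]).astype(int);im=s["img"][c[1]-70:c[1]+70,c[0]-100:c[0]+100]
cv2.imwrite(f"pics/s11.png",cv2.resize(im,None,fx=4,fy=4,interpolation=cv2.INTER_CUBIC))
E
```

```text
27.5 [-0.059   0.0003  0.1553] 2.448360168219961 [-2.5039  1.2846  9.8868] 0.006356691603948503
[(array([-0.0868,  0.0032,  0.1595]), 0.52)]
```

View pics/s11.png

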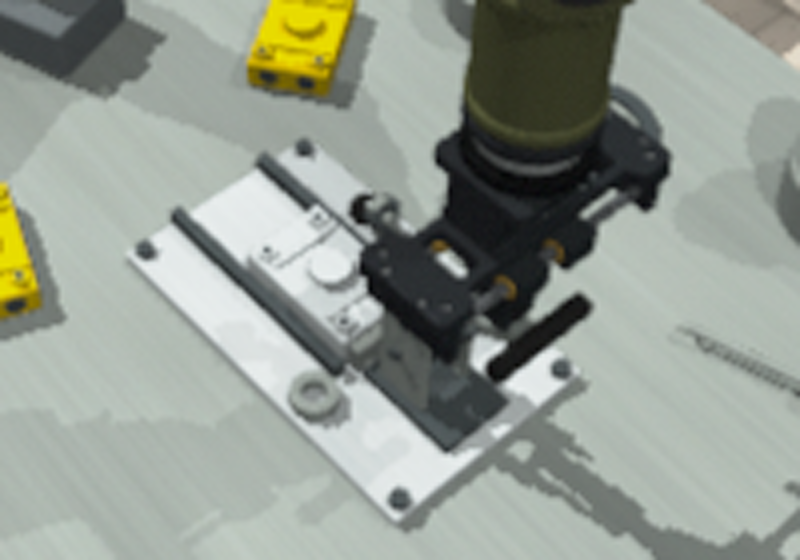

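Call:
carry_out:
  commands:
    - [-0.001,0,0.002,0,0,0]
    - [-0.002,0,0.003,0,0,0]
    - [-0.002,0,0.004,0,0,0]
    - [-0.002,0,0.004,0,0,0]

```text
clock: 28.0
tool_pos: [0.495, -0.1351, 0.1544]
eef_rot: [0.692, 0.722, 0.002, -0.001]
contact_force: [-9.3, 7.1, 40.6]
opening: 0.008
```

Call:
carry_out:
  commands:
    - [0,0,-0.01,0,0,0]
    - [0.0,0,-0.04,0,0,0]
    - [0.0,0,-0.08,0,0,0]
    - [0.0,0,-0.12,0,0,0]
    - [0.0,0,-0.16,0,0,0]
    - [-0.05,0,-0.2,0,0,0]
    - [-0.1,0,-0.2,0,0,0]
    - [-0.13,0,-0.2,0,0,0]
    - [-0.13,0,-0.2,0,0,0]

```text
clock: 28.9
tool_pos: [0.4995, -0.2744, 0.3511]
eef_rot: [0.695, 0.719, -0.002, 0.002]
contact_force: [-1.3, 0.7, 0.0]
opening: 0.007
```

```bash
python3 - <<'E'
from h import *
np.set_printoptions(precision=4,suppress=True)
r.snapshot("side");r.snapshot("side")
st=r.get_state();print(st["clock"],inv(st["tool_pos"]),yawy(st),st["contact_force"],st["opening"])
out=[]
for n in("scene","side"):
    s=r.snapshot(n)
    for l in ["handle_bar","valve_block","bearing","socket","clutch_plate","stop_face"]:print(n,l,[(inv(d["xyz"]) if l in("handle_bar","valve_block","stop_face") else np.array(d["xyz"]),round(d["p"],2)) for d in r.spot_point(s,l)[:2]])
    c=proj(s,[0.49,-0.02,0.06]).astype(int);im=s["img"][c[1]-66:c[1]+66,c[0]-66:c[0]+66]
    out.append(cv2.resize(im,None,fx=3,fy=3,interpolation=cv2.INTER_CUBIC))
cv2.imwrite("pics/s12.png",np.hstack(out))
E
```

```text
29.0 [-0.192   0.0003  0.3501] 2.330112209352047 [-0.2128 -0.2201 -0.6904] 0.0050297457868938526
scene handle_bar [(array([-0.088 ,  0.0026,  0.1628]), 0.58)]
scene valve_block [(array([ 0.5059, -0.2131, -0.0005]), 0.88), (array([ 0.3192, -0.1597, -0.0008]), 0.87)]
scene bearing [(array([ 0.4173, -0.0337,  0.0106]), 0.46)]
scene socket [(array([0.5595, 0.0508, 0.0093]), 0.39)]
scene clutch_plate [(array([ 0.7619,  0.0277, -0.0005]), 0.69)]
scene stop_face [(array([ 0.054 , -0.0017,  0.0195]), 0.87)]
side handle_bar [(array([-0.0827,  0.002 ,  0.1614]), 0.97)]
side valve_block [(array([ 0.3254, -0.1601, -0.0009]), 0.9), (array([-0.2153,  0.1348,  0.001 ]), 0.9)]
side bearing []
side socket [(array([ 0.4882, -0.0244,  0.0267]), 0.5)]
side clutch_plate [(array([ 0.7595,  0.0296, -0.0008]), 0.66), (array([ 0.4932, -0.1621,  0.1588]), 0.2)]
side stop_face [(array([0.0532, 0.0015, 0.0264]), 0.87)]
```

View pics/s12.png

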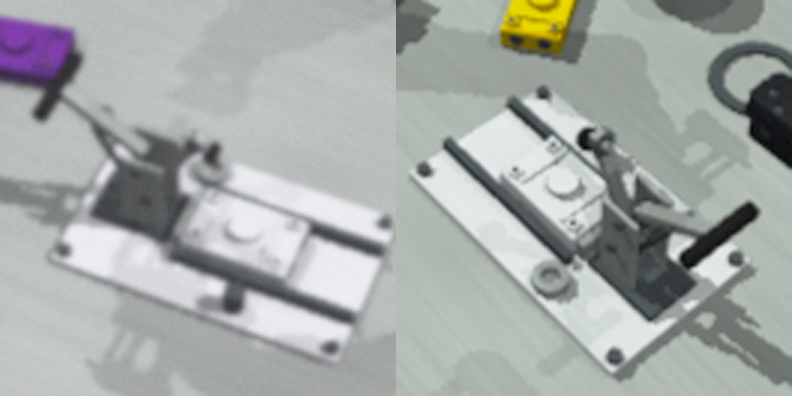

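```bash
python3 - <<'E'
from h import *
np.set_printoptions(precision=3,suppress=True)
s=r.snapshot("scene");now=s["img"].copy();cv2.imwrite("pics/scene_end.png",now)
c=proj(s,[0.49,0.03,0.03]).astype(int)
old=cv2.resize(cv2.imread("pics/s4.png"),(200,140),interpolation=cv2.INTER_AREA)
cur=now[c[1]-70:c[1]+70,c[0]-100:c[0]+100]
def match(a,b,u,h=9):
    t=cv2.cvtColor(a,6)[u[1]-h:u[1]+h+1,u[0]-h:u[0]+h+1];w=cv2.cvtColor(b,6)[u[1]-h-5:u[1]+h+6,u[0]-h-5:u[0]+h+6]
    m=cv2.matchTemplate(w,t,cv2.TM_CCOEFF_NORMED);_,v,_,l=cv2.minMaxLoc(m)
    x,y=l
    sx=sy=0
    if 0<x<m.shape[1]-1 and 0<y<m.shape[0]-1:
        f=lambda a,b,c:(a-c)/(2*(a-2*b+c));sx=f(m[y,x-1],m[y,x],m[y,x+1]);sy=f(m[y-1,x],m[y,x],m[y+1,x])
    return np.array([x-5+sx,y-5+sy]),v
off=c-[100,70]
for n,p in [("block far end",L(.15,0,.036)),("boss",L(.105,0,.044)),("plate corner",L(.235,-.09,.01)),("stop",L(.05,.02,.03))]:
    u=(proj(s,p)-off).round().astype(int);print(n,match(old,cur,u))
s0=cv2.imread("pics/scene0.png")
for n,p in [("clutch",(.765,.028,.003)),("bearing",(.421,-.035,.02)),("socket",(.5585,.052,.03)),("plate corner",L(.235,-.09,.01))]:
    u=proj(s,p).round().astype(int);print(n,match(s0,now,u,14 if n=="clutch" else 8))
print("px/mm along channel",(proj(s,L(.15,0,.03))-proj(s,L(.05,0,.03)))/100)
E
```

```text
block far end (array([0.051, 0.023], dtype=float32), 0.9984181523323059)
boss (array([-0.054, -0.024], dtype=float32), 0.9912741780281067)
plate corner (array([-0.116,  0.066], dtype=float32), 0.9232516288757324)
stop (array([-0.051, -0.021], dtype=float32), 0.9963234663009644)
clutch (array([0.012, 0.022], dtype=float32), 0.9986801743507385)
bearing (array([ 0.129, -0.283], dtype=float32), 0.8263811469078064)
socket (array([-0.048, -0.016], dtype=float32), 0.9890367984771729)
plate corner (array([-0.117,  0.075], dtype=float32), 0.9359157681465149)
px/mm along channel [0.315 0.111]
```

Call:
carry_out:
  commands:
    - [0.05,0,0,0,0,0]
    - [0.1,0,0,0,0,0]
    - [0.15,0,0,0,0,0]
    - [0.2,0,0,0,0,0]
    - [0.25,0,0,0,0,0]
    - [0.29,0,0,0,0,0]
    - [0.312,0,0,0,0,0]
    - [0.312,0,0,0,0,0]
    - [0.312,0,0,0,0,0]
    - [0.312,0,0,0,0,0]

```text
clock: 30.75
tool_pos: [0.4876, 0.0423, 0.3508]
eef_rot: [0.693, 0.721, -0.0, 0.0]
contact_force: [0.1, 0.2, -0.2]
opening: 0.008
```

```bash
python3 - <<'E'
from h import *
np.set_printoptions(precision=4,suppress=True)
r.snapshot("side");st=r.get_state();print(st["clock"],inv(st["tool_pos"]))
s=r.snapshot("wrist");T=np.eye(4);T[:3,:3]=R.from_quat(st["eef_rot"]).as_matrix();T[:3,3]=st["tool_pos"]
s["extrinsics"]=T@s["tool_from_camera"]
print(proj(s,L(.05,0,.032)),proj(s,L(.05,0,.036)),proj(s,L(.16,0,.036)),proj(s,L(.235,0,.01)))
cv2.imwrite("pics/w7.png",cv2.resize(s["img"][100:260,240:410],None,fx=4,fy=3.7,interpolation=cv2.INTER_CUBIC))
E
```

```text
30.8 [0.1182 0.0003 0.3508]
[318.6283 209.2684] [318.6319 210.0429] [318.3154 131.346 ] [318.0813  73.9883]
```

View pics/w7.png

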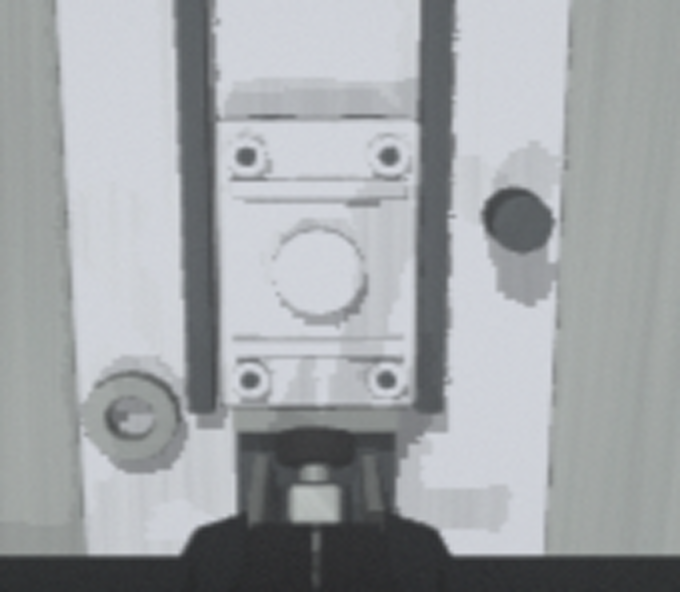

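The view from above shows the block's near edge directly on the end stop (crop row ~407) with no gap. The bearing (~130,420) and socket (~515,220) are in place, and the arm touches nothing. Handing in.

```bash
python3 -c "
from plant import r
print(r.get_state()['clock'],r.finish_job())"
```

```text
the job is handed in; nothing more can be done
30.85 None
```

The job was done in the order asked and handed in at 30.9 s of the 72 s allowed. No verdict was reported.

1. **Block:** I pushed it along the channel without lifting it until it stopped against the end stop at about 20 N. The last view from above shows no gap at the stop. It moved no more than about 0.2 mm between being pushed home and the end.
2. **Clamp:** I swung the handle over centre to its end stop, about 25 N at the bar. The trained network then placed the bar where the locked position should be.
3. **Button:** I pressed it right down, to about 83 mm height at 34 N. I then gripped it and turned it clockwise; the slot mark shows 45.9° (0.80 rad), which is the stop. I did not measure the 6 mm rise separately.
4. **Opening:** I pushed the handle back to its open stop. The network placed the bar at x = -88 mm from the scene camera and -83 mm from the side camera, against -88 mm expected. The push on the handle with the fingertips briefly reached about 42 N at the wrist. That is well under the 120 N limit, and the gripper body was not in contact.

**Bystanders:** Image matching against the start shows the socket and clutch ring unmoved. The bearing's match was weaker (0.83, apparent shift about 0.3 pixel) because its shadow changed. It looks in place in the last pictures.

**Weak checks:** In the last fixed-camera pictures the network did not pick out the real block, only look-alikes, so its final position rests on the image comparison and the wrist view.

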